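Brush out a brake cylinder and scrape the rust chips away

TASK

Take the bore brush from its blue rack and scrub the bore of the brake cylinder with three full strokes, each right down to the bottom and back up until the bristles reach the mouth, without tipping or shoving the cylinder; then hang the brush back in the rack. After that, take the yellow scraper block, push all four rust chips off the raised metal plate into the red tray at its end (with the scraper, not with the fingers), and leave the scraper standing upright on the plate. Do not disturb the brass nut, the small piston or the cream reservoir.

Things in the scene. Friction and masses are not known exactly. Their poses are not given: they have to be found in the camera images.
- brush_grip (a point): Sizes in mm throughout. Centre of the bore brush's orange handle: an upright round bar, diameter 22, running 35 above and 35 below this point. z points up along the brush. At the start the brush hangs upright in the rack, its collar lying on the rack's rim; no preferred turn about z.
- brush_tip (a point): Lower end of the brush's bristle head, on its axis. The head is 45 long; its stiff core is 24 in diameter, the soft-looking bristles 33 (bristles are without resistance). z points up along the brush.
- rack_mouth (a point): Centre of the rim of the blue brush rack: a fixed upright tube on a 95 square foot, rim 130 above the bench, outer diameter 52, inner 38, inside floor 6 above the bench. The hanging brush has its tip 120 below this point.
- cyl_mouth (a point): Centre of the mouth of the brake cylinder, a grey cast tube standing loose on its 86 square flange: mouth 115 above the bench, bore diameter 38, outer diameter 56, bore floor 95 below this point; about 0.85 kg. Two small ports stick out to 43 from the axis on its own +x side. z points up out of the bore.
- brush: The bore brush, 196 long, 120 g: orange handle, steel collar right below it (diameter 48, 6 thick, underside 41 below the handle's centre), thin rod, bristle head. Origin at the lower end of the bristles, 161 below the handle's centre; z up along the brush.
- cylinder: The brake cylinder as a body; origin under the centre of its flange, on the bench.
- scraper_grip (a point): On the yellow scraper block, 48 above its steel foot, in the middle of the grip: the grip is 50 wide (x), 22 thick (y), from 24 to 70 above the foot; under it lies the block, 112 wide (x), 24 thick (y), 24 high. It stands upright (z up) on the bench at the start; grip it across y. 160 g.
- scraper: The scraper as a body; origin at the centre of its underside.
- plate_mid (a point): Centre of the top of the raised metal plate, 40 above the bench, fixed; 200 long along y, 132 clear width along x between two side lips 8 high. Chips are pushed towards its own -y end (edge 100 from this point), where the open red tray joins on; the +y end has no lip.
- tray_mid (a point): Centre of the inner floor of the red tray beside the plate's -y end, 5 above the bench; tray 146 (x) by 110 (y) outside, walls 4 thick and 34 high. Axes as those of the plate.
- chip0: A rust-brown chip, 20 x 16 x 6, lying loose and flat on the plate, 12 g; origin under its centre.
- chip1: A rust-brown chip, 20 x 16 x 6, lying loose and flat on the plate, 12 g; origin under its centre.
- chip2: A rust-brown chip, 20 x 16 x 6, lying loose and flat on the plate, 12 g; origin under its centre.
- chip3: A rust-brown chip, 20 x 16 x 6, lying loose and flat on the plate, 12 g; origin under its centre.
- nut_c (a point): Bystander, to be left alone: brass hex nut, 42 across, 14 high; its centre.
- piston_c (a point): Bystander, to be left alone: aluminium piston standing upright, 34 in diameter, 56 high; its centre.
- reservoir_c (a point): Bystander, to be left alone: cream plastic fluid reservoir, 142 x 55 x 76; its centre.

How it is judged:
By the outcome, as a careful person would: the job done as asked, in the order asked, and still so for the second after the job is handed in, with the robot touching nothing.
It also fails if it takes over 69 s, if anything falls off the work surface, if the arm or the gripper's body presses on something with over 40 N, if the wrist force passes 120 N, or if a joint passes its speed limit or range.

ROBOT

A 6-joint arm with a two-finger parallel gripper is mounted at the origin on the work surface. World frame = base frame: x ahead of the robot, y to its left, z up, the work surface at z = 0. Lengths are in m, angles in rad, forces in N, time in s.
With the tool pointing down it reaches from about 0.35 to 0.975 m from the base axis. Payload 4.9 kg.
Tool frame: the origin (TCP) lies at the centre of the arm's flange, where the gripper is bolted on; the fingertips stand 173 mm ahead of it and the grasp point (between the pads) lies 155 mm ahead of it (ctrl.finger_overhang is the distance from the TCP to the fingertips, in m); z points along the fingers, y is the direction in which the jaws open and shut (so a half turn about z gives the same grasp; the last joint's range is limited). The gripper opens to 85 mm and grips with 20 to 120 N. Pads are 22 mm wide; open, the fingers measure 114 mm over their backs; the gripper's body (76 mm by 85 mm) begins 54 mm behind the grasp point. The pads swing forward as they close: fully open they stand 13 mm farther back than shut.
Start: joints at [0.993, 0.053, 1.613, -0, 1.476, -0.119], TCP at [0.277, 0.56, 0.405] pointing down, gripper open.
Joint ranges: [-3.01, 3.01], [-1.01, 2.22], [0.06, 2.58], [-1.02, 4.17], [0.09, 2.62], [-3.14, 3.14]. Speed limits (rad/s): [2.57, 2.57, 3.14, 3.14, 3.14, 3.14].

INTERFACE

Orientations are given as a rotation vector (axis times angle).
In Python, from station import ctrl, eyes, spotter gives the robot as it stands.
- The arm moves only by the shell command python3 -m crank 'ROWS' [FORCE]. ROWS is JSON, a list of rows, each a list of 7 numbers: the turn, a rotation vector about the tool's x, y, z in rad, then the shift along the tool's x, y, z in mm, then the closure, from -1 (fully open) to 1 (shut). A call has 1 to 8 rows; each row shifts and turns the pose as measured when the row begins, along the tool's axes as they then stand; what a row does not reach is not made up. A row lasts 1/12 s, in which the tool goes at most 41.7 mm and 7.16 degrees, less where a joint would pass 70% of its speed; a pose out of reach is approached as far as the arm can. A call is refused whole if a number of a shift passes 41.7 or a number of a turn 0.125, either way. A call with a gripper value outside its range is refused whole. The fingers move at their own pace and stop on an object; FORCE is the grip in N (left out, the last holds). Time passes only in rows, so rows that do not move let the fingers close. It gives the time, the measured TCP pose, the force and the opening at its end, in the units of the state.
- ctrl.get_obs(): the state, without advancing time (a new reading comes with each control period).
- eyes.get_image(name): name is "scene" or "side" or "wrist"; returns a dict with "image" (420x560x3 uint8, red, green, blue), "vertical_fov" (degrees; the focal length in pixels is half the picture's height over the tangent of half this angle, whatever the lens; pixels are square), "cx", "cy" (the principal point, pixels), "dist" ([k1, k2, p1, p2, k3] as OpenCV has them; the pictures are not rectified), "rvec" (rotation vector, rad) and "tvec" (3), from world to camera coordinates, as OpenCV has them; the wrist camera has in their place "mount" (4x4, takes a point from camera to tool coordinates, whose origin is the TCP and whose axes are the flange's). Camera axes: x right, y down, z forward; pixel columns grow to the right and rows downward; lengths in m; the calibration is good to about 2 mm. A picture is of the moment at which its call begins: read the wrist's pose just before it. There is no depth.
- ctrl.finish_job(): hands the job in, once; it reports no verdict.
Trained networks look in a picture, given as the dict that the camera call returned (one of the last four; its "shot" number tells which), for a name from the list of things; names that differ only in an ending like _2 or _b are one class to them, and where a whole thing is asked for, a point or a joint stands for the part that bears it (a point fixed in the world has none). Each returns a list of dicts, best first, with "confidence" (0 to 1); they miss things now and then, are a little off and sometimes report something else, mostly with a low value. They report only what shows in the picture. A call takes as long as a camera call.
- spotter.look_for(query, picture): "centre" ([x, y, z] in m, in world coordinates, good to about 4 mm: the middle of the surface that is visible of it).
- spotter.outline_of(query, picture): "region" (420x560 bool, what is visible of it).
- spotter.mark_of(query, picture): "centre" ([x, y, z] in m, in world coordinates, good to about 4 mm: a listed point, or the origin of a listed thing).
The state is a dict: "t": time; "q": joint angles; "dq": joint speeds; "effort": joint torques, N m; "tool_pos": TCP position; "tool_rot": TCP orientation; "contact_force": force on the tool from outside, world axes, zero at the start; "wrist_torque": the same for the moment, N m; "opening": finger opening in m.
Only numpy, scipy, OpenCV 4.12 (cv2) and the standard library are available. Lean on these libraries where they do the work, as an engineer would, in place of code of your own. Each camera call takes 0.05 s, during which the arm holds its last target.

## Working session

There is one attempt and no reset: what is moved stays moved. The work goes in short steps, Python scripts to look and compute and a shell command to move; the robot and the scene stay as the last step left them, time stands still between calls to the robot, and variables do not carry over. Pictures are saved under pics/ and viewed, and the job is handed in when it is done.

```bash
ls; mkdir -p pics; python3 - <<'E'
from station import ctrl, eyes, spotter
import cv2,numpy as np
print(ctrl.get_obs())
for n in ["scene","side"]:
    p=eyes.get_image(n); cv2.imwrite(f"pics/{n}0.png",p["image"][:,:,::-1])
    print(n,p["vertical_fov"],p["cx"],p["cy"],p["dist"],p["rvec"],p["tvec"],p["shot"])
    for q in ["brush_grip","rack_mouth","cyl_mouth","cylinder","scraper_grip","scraper","plate_mid","tray_mid","chip0","nut_c","piston_c","reservoir_c"]:
        r=spotter.mark_of(q,p)
        print(q,[(np.round(d["centre"],4).tolist(),round(d["confidence"],2)) for d in r[:5]])
print(ctrl.get_obs()["t"])
E
```

```text
pics
{'t': 0.0, 'q': array([ 9.93002405e-01,  5.33709685e-02,  1.61428390e+00,  9.14395962e-06,
        1.47600268e+00, -1.18977246e-01]), 'dq': array([ 0.00042997, -0.00058301, -0.00055468,  0.00038307,  0.00232745,
       -0.00042096]), 'effort': array([ 1.59395226e-03, -3.93659127e+01, -3.70189834e+01,  5.65739276e-05,
        6.71503163e-03, -5.53190986e-07]), 'tool_pos': array([0.2766455 , 0.56014501, 0.40345994]), 'tool_rot': array([-7.14241333e-01, -3.05858989e+00,  3.04310645e-03]), 'contact_force': array([0.32264218, 0.04825274, 0.31253929]), 'wrist_torque': array([-0.0196658 , -0.02446712, -0.02089366]), 'opening': 0.08531441571532429}
scene 51.745822231578444 279.2674970572102 204.02062520174204 [-0.12895021  0.          0.          0.          0.        ] [ 0.80447509  2.68926053 -0.91361777] [ 0.38841851 -0.16499419  1.32030598] 1
brush_grip [([0.6304, 0.219, 0.1666], 0.96)]
rack_mouth [([0.6269, 0.2233, 0.1267], 0.77)]
cyl_mouth [([0.4493, 0.28, 0.1155], 0.97), ([0.6278, 0.2218, 0.1688], 0.37)]
cylinder [([0.4551, 0.281, 0.0001], 0.63)]
scraper_grip [([0.4535, 0.0807, 0
[... 941 characters left out ...]
2765, 0.1147], 0.59)]
cylinder [([0.4584, 0.2777, -0.0021], 0.6)]
scraper_grip [([0.4513, 0.0824, 0.0484], 0.86)]
scraper [([0.4522, 0.0833, 0.0021], 0.63)]
plate_mid [([0.5031, -0.2008, 0.0395], 0.8)]
tray_mid [([0.5306, -0.356, 0.0081], 0.88), ([0.4731, -0.2571, 0.0421], 0.66)]
chip0 [([0.4816, -0.2167, 0.0423], 0.61), ([0.5246, -0.2527, 0.0433], 0.49), ([0.4723, -0.2573, 0.0411], 0.44), ([0.5392, -0.1909, 0.0393], 0.4)]
nut_c [([0.6314, 0.2189, 0.1708], 0.51), ([0.6715, 0.4115, 0.0287], 0.41), ([0.6801, 0.0343, 0.0048], 0.36), ([0.4731, -0.2574, 0.0408], 0.32)]
piston_c [([0.3447, 0.3195, 0.0281], 0.63)]
reservoir_c [([0.6744, 0.4139, 0.0268], 0.66), ([0.5394, -0.1899, 0.0374], 0.18)]
1.3
```

View images.

View pics/scene0.png

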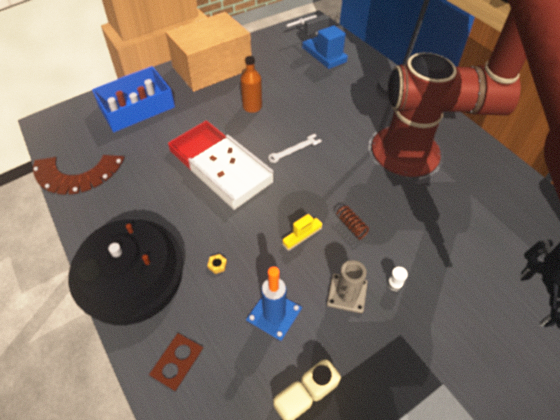

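View pics/side0.png

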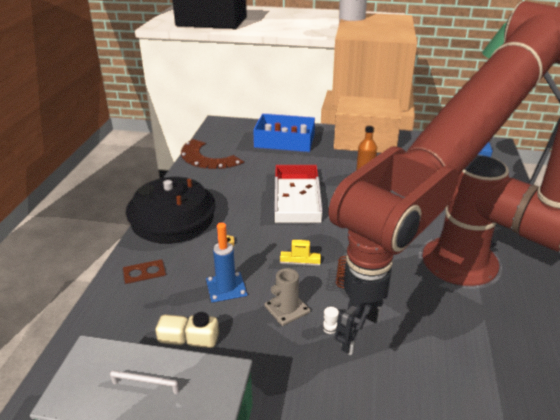

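```bash
cat > h.py <<'E'
import numpy as np, cv2
from scipy.spatial.transform import Rotation as R
from station import ctrl, eyes, spotter
def st():
    o=ctrl.get_obs(); r=R.from_rotvec(o["tool_rot"]); m=r.as_matrix()
    print("t %.2f pos %s yawx %.1f zaxis %s F %s open %.1f"%(o["t"],np.round(o["tool_pos"]*1000,1),np.degrees(np.arctan2(m[1,0],m[0,0])),np.round(m[:,2],4),np.round(o["contact_force"],1),o["opening"]*1000))
    return o,r
def go(x,y,z,yaw=None):
    """to TCP x,y,z (mm); yaw = angle of tool x axis in world (deg)"""
    o,r=st(); m=r.as_matrix()
    if yaw is None: yaw=np.degrees(np.arctan2(m[1,0],m[0,0]))
    c,s=np.cos(np.radians(yaw)),np.sin(np.radians(yaw))
    T=np.array([[c,s,0],[s,-c,0],[0,0,-1.]])
    d=np.array([x,y,z])-o["tool_pos"]*1000
    print("turn",np.round((r.inv()*R.from_matrix(T)).as_rotvec(),4),"shift now-axes",np.round(m.T@d,1),"final-axes",np.round(T.T@d,1),"q",np.round(o["q"],2))
def pix(p,X):
    X=np.atleast_2d(np.array(X,float))
    f=p["image"].shape[0]/2/np.tan(np.radians(p["vertical_fov"]/2))
    K=np.array([[f,0,p["cx"]],[0,f,p["cy"]],[0,0,1]])
    if "rvec" in p: rv,tv=p["rvec"],p["tvec"]
    else:
        o=p["obs"]; T=np.eye(4); T[:3,:3]=R.from_rotvec(o["tool_rot"]).as_matrix(); T[:3,3]=o["tool_pos"]
        C=np.linalg.inv(T@np.array(p["mount"])); rv=cv2.Rodrigues(C[:3,:3])[0]; tv=C[:3,3]
    return cv2.projectPoints(X,np.array(rv),np.array(tv),K,np.array(p["dist"]))[0][:,0]
def ring(c,r,n=60):
    a=np.linspace(0,2*np.pi,n); return np.c_[c[0]+r*np.cos(a),c[1]+r*np.sin(a),np.full(n,c[2])]
def draw(p,rings,name,crop=None,k=3):
    im=p["image"][:,:,::-1].copy()
    x0,y0,x1,y1=crop or (0,0,560,420)
    im=cv2.resize(im[y0:y1,x0:x1],None,fx=k,fy=k,interpolation=cv2.INTER_CUBIC)
    for pts,col in rings:
        q=((pix(p,pts)-[x0,y0]+.5)*k).astype(int)
        cv2.polylines(im,[q.reshape(-1,1,2)],False,col,1)
    cv2.imwrite(name,im)
def shot(n):
    o=ctrl.get_obs(); p=eyes.get_image(n); p["obs"]=o; return p
E
python3 - <<'E'
from h import *
go(629,221,430)
for n,crops in [("scene",[(240,240,400,345)]),("side",[(190,210,350,330)])]:
    p=shot(n)
    L=[(ring((.455,.279,.115),.019),(0,255,0)),(ring((.455,.279,.115),.028),(0,0,255)),(ring((.628,.222,.130),.026),(0,255,255)),
       (ring((.629,.220,.206),.011),(255,255,0)),(ring((.3442,.3185,.056),.017),(255,0,255))]
    draw(p,L,f"pics/{n}1.png",crops[0],5)
E
```

```text
t 1.30 pos [276.8 560.3 404.7] yawx 153.7 zaxis [ 0. -0. -1.] F [-0.1 -0.3  1. ] open 85.1
turn [-0.  0. -0.] shift now-axes [-466.1 -148.3  -25.3] final-axes [-466.1 -148.3  -25.3] q [ 0.99  0.05  1.61 -0.    1.48 -0.12]
```

View pics/scene1.png

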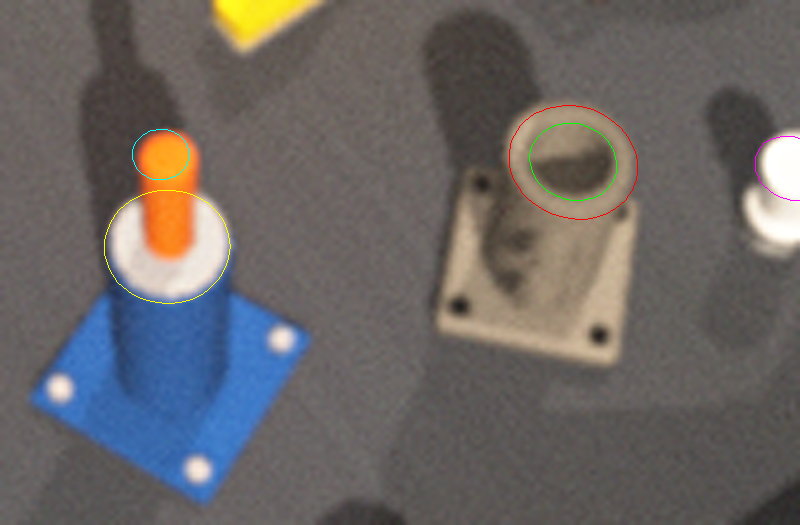

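View pics/side1.png

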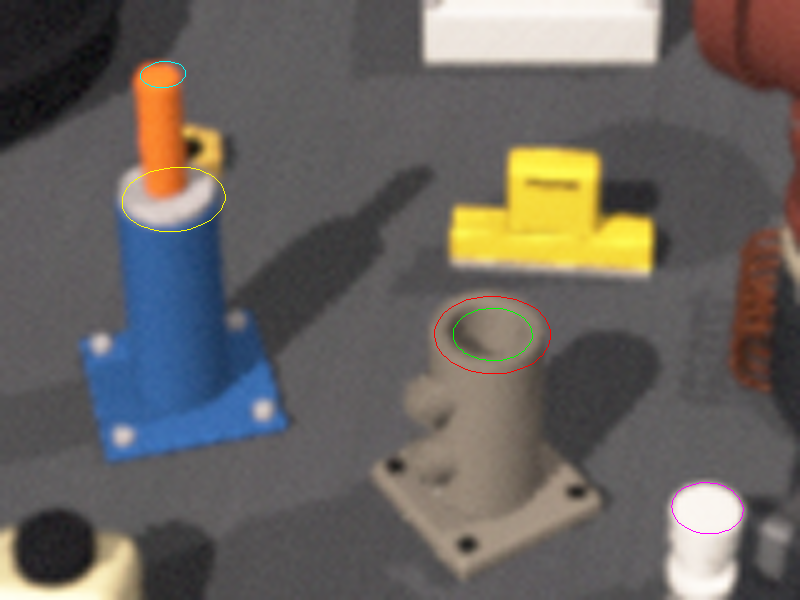

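```bash
python3 -m crank '[[0,0,0,-39,-12,-2,-1],[0,0,0,-39,-12,-2,-1],[0,0,0,-39,-12,-2,-1],[0,0,0,-39,-12,-2,-1],[0,0,0,-39,-12,-2,-1],[0,0,0,-39,-12,-2,-1],[0,0,0,-39,-12,-2,-1],[0,0,0,-39,-12,-2,-1]]' 60; python3 -c "
from h import *
go(629,221,430)"
```

```text
t: 2.07
tool_pos: [0.5157, 0.3358, 0.4206]
tool_rot: [-0.689, -3.064, -0.005]
contact_force: [1.4, 0.9, -0.3]
opening: 0.0855
t 2.07 pos [515.7 335.8 420.6] yawx 154.6 zaxis [-6.0e-04  3.1e-03 -1.0e+00] F [ 1.4  0.9 -0.3] open 85.5
turn [ 0.0026 -0.0019 -0.    ] shift now-axes [-151.5  -55.2   -9.8] final-axes [-151.6  -55.2   -9.4] q [ 0.46  0.02  1.62  0.    1.5  -0.67]
```

```bash
python3 -m crank '[[0,0,0,-38,-14,-2,-1],[0,0,0,-38,-14,-2,-1],[0,0,0,-38,-14,-2,-1],[0,0,0,-38,-14,-2,-1],[0,0,0,0,0,0,-1]]'; python3 - <<'E'
from h import *
from scipy.optimize import least_squares
a=shot("scene"); b=shot("side")
def sol(z,ua,ub,x0):
    ua=np.array(ua)/5+[240,240]-.5; ub=np.array(ub)/5+[190,210]-.5
    f=lambda x: np.r_[pix(a,[x[0],x[1],z])[0]-ua, pix(b,[x[0],x[1],z])[0]-ub]
    r=least_squares(f,x0); print(z,r.x.round(4),r.fun.round(2))
sol(.206,(169.5,156),(158.5,75),(.63,.22))
sol(.115,(570.5,160),(489.5,332),(.455,.279))
w=shot("wrist"); cv2.imwrite("pics/w1.png",w["image"][:,:,::-1])
go(629,221,430)
draw(a,[],"pics/scene2.png"); 
E
```

```text
t: 2.48
tool_pos: [0.6349, 0.2107, 0.4292]
tool_rot: [0.7, 3.06, 0.004]
contact_force: [-0.9, 0.3, -0.9]
opening: 0.0853
0.206 [0.6282 0.2225] [-0.68  0.45  0.98  0.52]
0.115 [0.4562 0.2778] [-0.19  0.16  0.25  0.07]
t 2.63 pos [631.4 215.6 428.8] yawx 154.6 zaxis [ 1.0e-04  4.6e-03 -1.0e+00] F [-0.2 -0.8 -0.4] open 85.2
turn [ 0.0042 -0.0018 -0.    ] shift now-axes [ 4.5  3.9 -1.2] final-axes [ 4.5  3.9 -1.2] q [ 0.22  0.14  1.48  0.    1.52 -0.91]
```

View pics/w1.png

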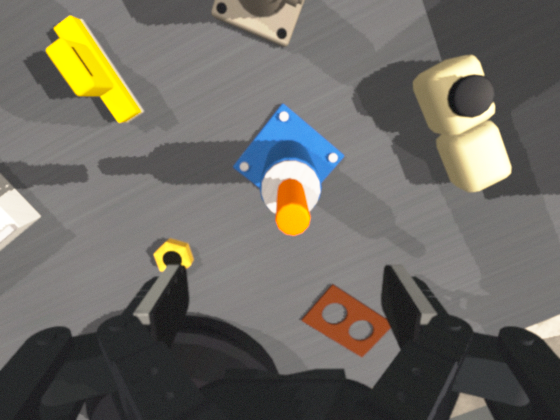

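```bash
python3 - <<'E'
from h import *
w=shot("wrist")
for z,c in [(.206,(.6282,.2225))]:
    print(pix(w,[c[0],c[1],z]), pix(w,[c[0]+.005,c[1],z]), pix(w,[c[0],c[1]+.005,z]))
draw(w,[(ring((.6282,.2225,.206),.011),(255,255,0)),(ring((.6282,.2225,.136),.024),(255,0,0))],"pics/w2.png",(200,100,400,250),4)
go(628.5,222,430)
E
```

```text
[[292.01734878 221.38182146]] [[295.46603849 228.26314003]] [[299.45004029 218.05422121]]
t 2.68 pos [630.8 216.4 428.8] yawx 154.6 zaxis [ 2.0e-04  4.5e-03 -1.0e+00] F [-0.7  0.5  0.1] open 85.6
turn [ 0.0042 -0.0018 -0.    ] shift now-axes [ 4.5  4.1 -1.1] final-axes [ 4.5  4.1 -1.2] q [ 0.22  0.14  1.48  0.    1.52 -0.91]
```

View pics/w2.png

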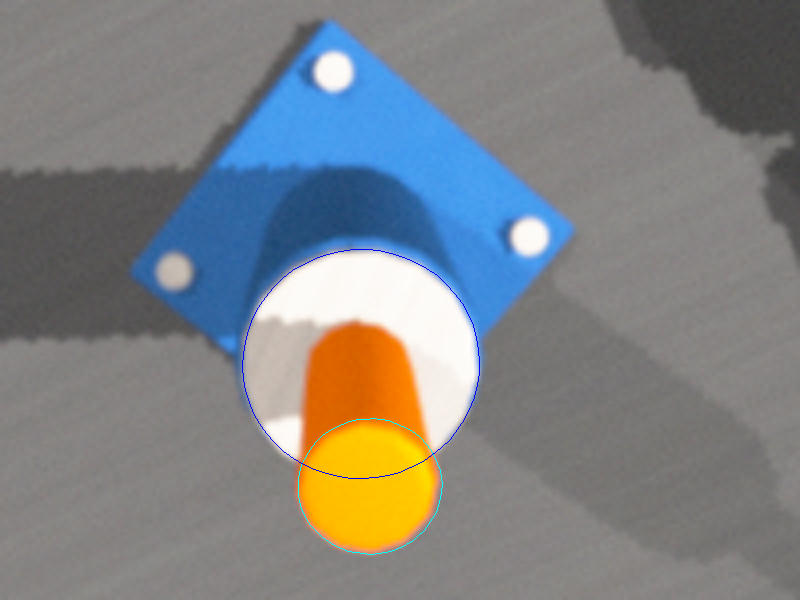

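```bash
python3 -m crank '[[0.004,-0.002,0,4.5,4.5,0,-1],[0,0,0,0,0,25,-1],[0,0,0,0,0,30,-1],[0,0,0,0,0,25,-1],[0,0,0,0,0,0,-1]]'; python3 -c "
from h import *
go(628.2,222.5,330)"
```

```text
t: 3.1
tool_pos: [0.6238, 0.2316, 0.3507]
tool_rot: [0.671, 3.063, 0.006]
contact_force: [-1.3, 0.3, -2.3]
opening: 0.0856
t 3.10 pos [623.8 231.6 350.7] yawx 155.3 zaxis [ 0.0069  0.0026 -1.    ] F [-1.3  0.3 -2.3] open 85.6
turn [0.0052 0.0052 0.    ] shift now-axes [-7.7 -6.5 20.7] final-axes [-7.8 -6.4 20.7] q [ 0.24  0.18  1.57  0.    1.39 -0.9 ]
```

```bash
python3 -m crank '[[0,0,0,0,0,0,-1],[0,0,0,0,0,0,-1]]'; python3 -c "
from h import *
go(628.2,222.5,330)"
```

```text
t: 3.27
tool_pos: [0.6219, 0.2345, 0.3508]
tool_rot: [0.665, 3.066, 0.005]
contact_force: [0.1, -0.9, -1.1]
opening: 0.0858
t 3.27 pos [621.9 234.5 350.8] yawx 155.5 zaxis [ 0.0048  0.0023 -1.    ] F [ 0.1 -0.9 -1.1] open 85.8
turn [0.0041 0.0034 0.    ] shift now-axes [-10.6  -8.4  20.8] final-axes [-10.7  -8.3  20.8] q [ 0.25  0.18  1.57  0.    1.39 -0.9 ]
```

```bash
python3 -m crank '[[0,0,0,-7,-6,8,-1],[0,0,0,-3,-2.5,7,-1],[0,0,0,0,0,4,-1],[0,0,0,0,0,0,-1],[0,0,0,0,0,0,-1]]'; python3 -c "
from h import *
go(628.2,222.5,330)"
```

```text
t: 3.68
tool_pos: [0.6291, 0.2229, 0.337]
tool_rot: [0.661, 3.058, 0.012]
contact_force: [0.1, 0.3, -0.0]
opening: 0.0852
t 3.68 pos [629.1 222.9 337. ] yawx 155.6 zaxis [ 0.0147  0.0045 -0.9999] F [ 0.1  0.3 -0. ] open 85.2
turn [0.0102 0.0115 0.0001] shift now-axes [ 0.7 -0.8  7. ] final-axes [ 0.6 -0.7  7. ] q [ 0.23  0.19  1.57  0.    1.36 -0.92]
```

```bash
python3 -m crank '[[0.01,0.012,0,0,-0.5,6,-1],[0,0,0,0,0,1.5,-1],[0,0,0,0,0,0,-1],[0,0,0,0,0,0,-1]]'; python3 -c "
from h import *
go(628.2,222.5,330)"
```

```text
t: 4.02
tool_pos: [0.6295, 0.2219, 0.3297]
tool_rot: [-0.665, -3.07, -0.0]
contact_force: [-0.4, 0.2, 0.2]
opening: 0.0852
t 4.02 pos [629.5 221.9 329.7] yawx 155.5 zaxis [-7.e-04  3.e-04 -1.e+00] F [-0.4  0.2  0.2] open 85.2
turn [-0.     -0.0008  0.    ] shift now-axes [ 1.4 -0.  -0.2] final-axes [ 1.4 -0.  -0.3] q [ 0.23  0.2   1.57  0.    1.36 -0.92]
```

Well aligned; close.

```bash
python3 -m crank '[[0,0,0,1,0,0,1],[0,0,0,0,0,0,1],[0,0,0,0,0,0,1],[0,0,0,0,0,0,1],[0,0,0,0,0,0,1],[0,0,0,0,0,0,1]]' 80; python3 -c "
from h import *
go(628.2,222.5,475)"
```

```text
t: 4.52
tool_pos: [0.6285, 0.2227, 0.3305]
tool_rot: [0.665, 3.07, 0.001]
contact_force: [0.3, 1.2, -1.4]
opening: 0.0201
t 4.52 pos [628.5 222.7 330.5] yawx 155.6 zaxis [ 3.e-04  5.e-04 -1.e+00] F [ 0.3  1.2 -1.4] open 20.1
turn [0.0005 0.0001 0.    ] shift now-axes [   0.2   -0.2 -144.5] final-axes [   0.2   -0.3 -144.5] q [ 0.23  0.2   1.58  0.    1.36 -0.92]
```

```bash
python3 -m crank '[[0,0,0,0,0,-10,1],[0,0,0,0,0,-18,1],[0,0,0,0,0,-18,1],[0,0,0,0,0,-10,1],[0,0,0,0,0,-3,1],[0,0,0,0,0,0,1]]'; python3 -c "
from h import *
go(628.2,222.5,480)"
```

```text
t: 5.02
tool_pos: [0.6278, 0.2226, 0.391]
tool_rot: [-0.664, -3.066, 0.002]
contact_force: [0.8, 0.0, -0.9]
opening: 0.0204
t 5.02 pos [627.8 222.6 391. ] yawx 155.6 zaxis [-4.4e-03 -5.0e-04 -1.0e+00] F [ 0.8  0.  -0.9] open 20.4
turn [-0.0023 -0.0039  0.    ] shift now-axes [ -0.   -0.1 -89. ] final-axes [ -0.4   0.1 -89. ] q [ 0.23  0.16  1.52  0.    1.47 -0.92]
```

```bash
python3 -m crank '[[-0.002,-0.004,0,0,0,-15,1],[0,0,0,0,0,-25,1],[0,0,0,0,0,-25,1],[0,0,0,0,0,-15,1],[0,0,0,0,0,-6,1],[0,0,0,0,0,0,1]]'; python3 -c "
from h import *
go(456.2,277.8,475)"
```

```text
t: 5.52
tool_pos: [0.6273, 0.2224, 0.4782]
tool_rot: [-0.663, -3.064, 0.006]
contact_force: [1.2, -0.6, -1.0]
opening: 0.0201
t 5.52 pos [627.3 222.4 478.2] yawx 155.6 zaxis [-0.0073 -0.0022 -1.    ] F [ 1.2 -0.6 -1. ] open 20.1
turn [-0.005  -0.0058  0.    ] shift now-axes [178.7 -20.3   4.4] final-axes [178.7 -20.4   3.2] q [ 0.23  0.12  1.42 -0.    1.61 -0.92]
```

```bash
python3 -m crank '[[-0.005,-0.006,0,18,-2,1,1],[0,0,0,30,-3.5,0,1],[0,0,0,36,-4,0,1],[0,0,0,34,-4,0,1],[0,0,0,22,-3,0,1],[0,0,0,10,-1,0,1],[0,0,0,0,0,0,1],[0,0,0,0,0,0,1]]'; python3 -c "
from h import *
go(456.2,277.8,475)"
```

```text
t: 6.18
tool_pos: [0.4782, 0.2689, 0.4676]
tool_rot: [-0.667, -3.061, 0.01]
contact_force: [0.7, -0.8, -1.7]
opening: 0.0204
t 6.18 pos [478.2 268.9 467.6] yawx 155.4 zaxis [-0.0099 -0.0044 -0.9999] F [ 0.7 -0.8 -1.7] open 20.4
turn [-0.0082 -0.0072  0.    ] shift now-axes [23.8 -1.1 -7.2] final-axes [23.7 -1.1 -7.4] q [ 0.38 -0.16  1.71 -0.    1.6  -0.77]
```

```bash
python3 -m crank '[[-0.008,-0.007,0,10,0,-4,1],[0,0,0,9,-0.7,-3,1],[0,0,0,5,0,0,1],[0,0,0,0,0,0,1],[0,0,0,0,0,0,1]]'; python3 - <<'E'
from h import *
go(456.2,277.8,475)
ps=[shot(n) for n in ("scene","side","wrist")]
for p,n,c in zip(ps,("scene","side","wrist"),((280,200,440,320),(230,180,390,300),None)):
    if n!="wrist":
        t=p["obs"]["tool_pos"]; zt=t[2]-.3205
        print(n,zt)
        draw(p,[(ring((.4562,.2778,.115),.019),(0,255,0)),(ring((.4562,.2778,.115),.028),(0,0,255)),(ring((t[0],t[1],zt),.0165),(255,255,0)),(ring((t[0],t[1],zt+.045),.0165),(255,255,0)),(ring((t[0],t[1],zt+.120),.024),(255,255,0))],f"pics/{n}3.png",c,5)
    else: draw(p,[],"pics/w3.png",None,1)
    for q in ("brush_tip","brush_grip","cyl_mouth"):
        print(q,[(np.round(d["centre"],4).tolist(),round(d["confidence"],2)) for d in spotter.mark_of(q,p)[:2]])
E
```

```text
t: 6.6
tool_pos: [0.4574, 0.2782, 0.4744]
tool_rot: [0.674, 3.068, -0.001]
contact_force: [-0.1, 0.4, -0.5]
opening: 0.0205
t 6.60 pos [457.4 278.2 474.4] yawx 155.2 zaxis [-1.e-04 -8.e-04 -1.e+00] F [-0.1  0.4 -0.5] open 20.5
turn [-0.0008  0.0002 -0.    ] shift now-axes [ 0.9 -0.8 -0.6] final-axes [ 0.9 -0.8 -0.6] q [ 0.41 -0.19  1.73 -0.    1.6  -0.73]
scene 0.15386151018272543
brush_tip [([0.4619, 0.2784, 0.1517], 0.61), ([0.5291, -0.2594, 0.0382], 0.54)]
brush_grip [([0.4544, 0.2775, 0.3126], 0.92)]
cyl_mouth [([0.453, 0.2783, 0.1175], 0.71), ([0.5008, -0.2057, 0.0376], 0.26)]
side 0.15387412732427597
brush_tip [([0.4545, 0.2746, 0.152], 0.78), ([0.6784, 0.0329, 0.0087], 0.4)]
brush_grip [([0.4562, 0.2756, 0.3142], 0.79)]
cyl_mouth [([0.4565, 0.2746, 0.1154], 0.59), ([0.455, 0.0828, 0.003], 0.45)]
brush_tip [([0.4597, 0.2783, 0.1505], 0.76)]
brush_grip [([0.4541, 0.2793, 0.3138], 0.66)]
cyl_mouth [([0.4525, 0.2745, 0.116], 0.7)]
```

View pics/scene3.png

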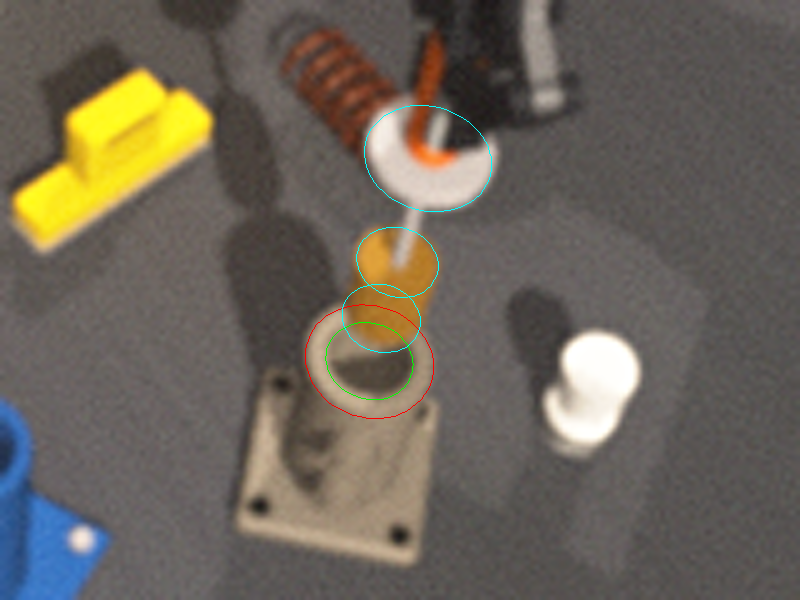

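View pics/side3.png

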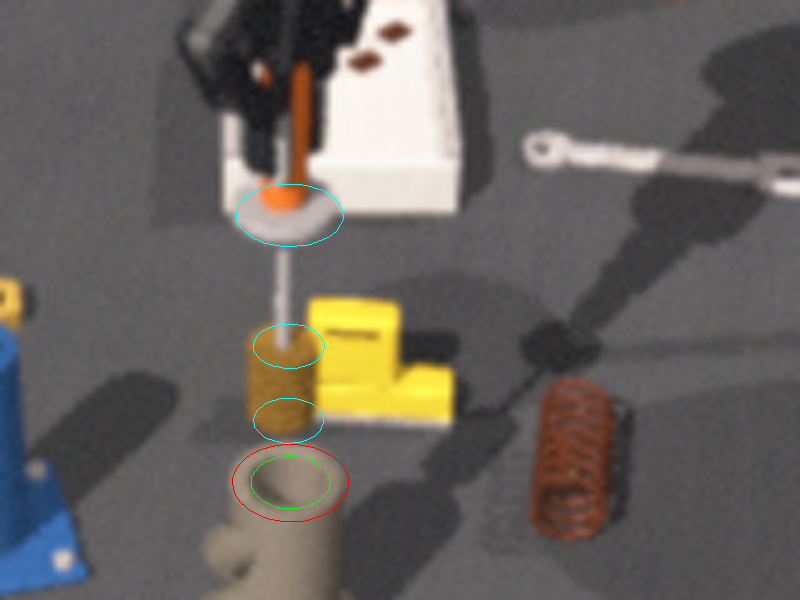

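View pics/w3.png

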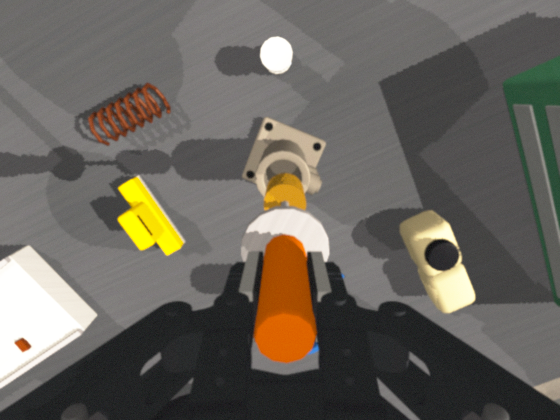

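```bash
python3 - <<'E'
from h import *
p=shot("wrist"); t=p["obs"]["tool_pos"]; zt=t[2]-.3205; print(t)
draw(p,[(ring((.4562,.2778,.115),.019),(0,255,0)),(ring((.4562,.2778,.115),.028),(0,0,255)),(ring((t[0],t[1],zt+.045),.0165),(255,255,0)),(ring((t[0],t[1],zt+.120),.024),(255,255,0)),(ring((t[0],t[1],zt+.196),.011),(255,255,0))],"pics/w4.png",(200,100,360,220),5)
draw(p,[(ring((t[0],t[1],zt+.196),.011),(255,255,0))],"pics/w5.png",(200,260,360,380),5)
E
```

```text
[0.45728783 0.27807977 0.47404455]
```

View pics/w4.png

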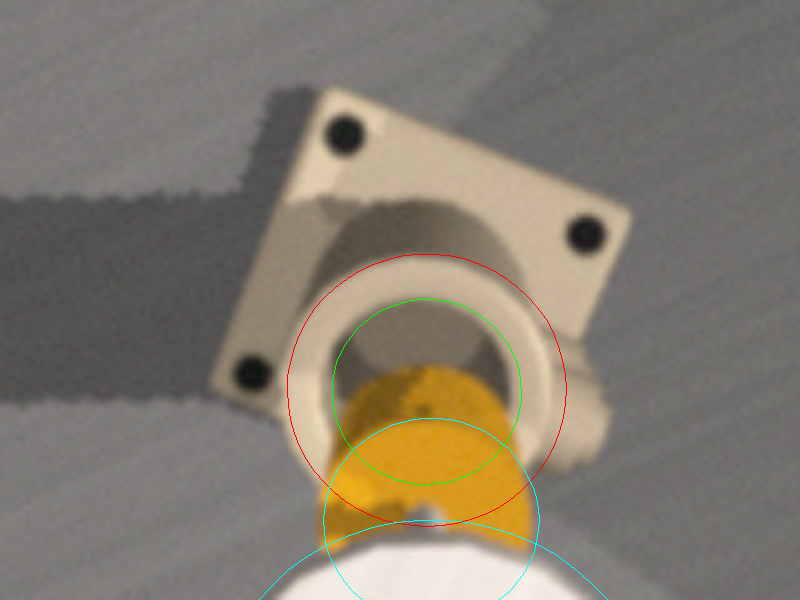

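View pics/w5.png

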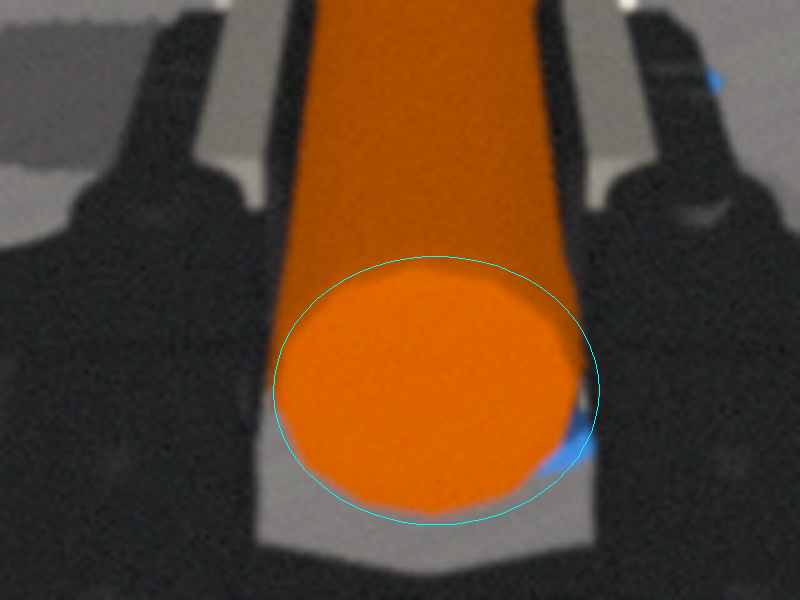

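```bash
python3 -m crank '[[0,0,0,1,-0.8,8,1],[0,0,0,0,0,15,1],[0,0,0,0,0,15,1],[0,0,0,0,0,12,1],[0,0,0,0,0,6,1],[0,0,0,0,0,0,1]]'; python3 -c "
from h import *
go(456.2,277.5,341)"
```

```text
t: 7.75
tool_pos: [0.4556, 0.2777, 0.4145]
tool_rot: [0.674, 3.068, -0.0]
contact_force: [-0.5, 0.3, -1.6]
opening: 0.0202
t 7.75 pos [455.6 277.7 414.5] yawx 155.2 zaxis [ 5.e-04 -3.e-04 -1.e+00] F [-0.5  0.3 -1.6] open 20.2
turn [-0.0001  0.0006 -0.    ] shift now-axes [-0.6  0.1 73.5] final-axes [-0.6  0.1 73.5] q [ 0.41 -0.17  1.81 -0.    1.5  -0.73]
```

```bash
python3 - <<'E'
from h import *
a=shot("scene");b=shot("wrist")
draw(a,[],"pics/a6.png",(300,220,400,290),6); draw(b,[],"pics/b6.png",(200,100,360,220),5)
E
```

```text
(no output)
```

View pics/a6.png

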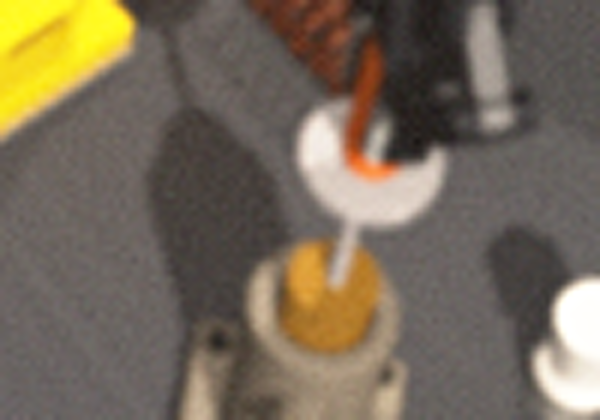

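View pics/b6.png

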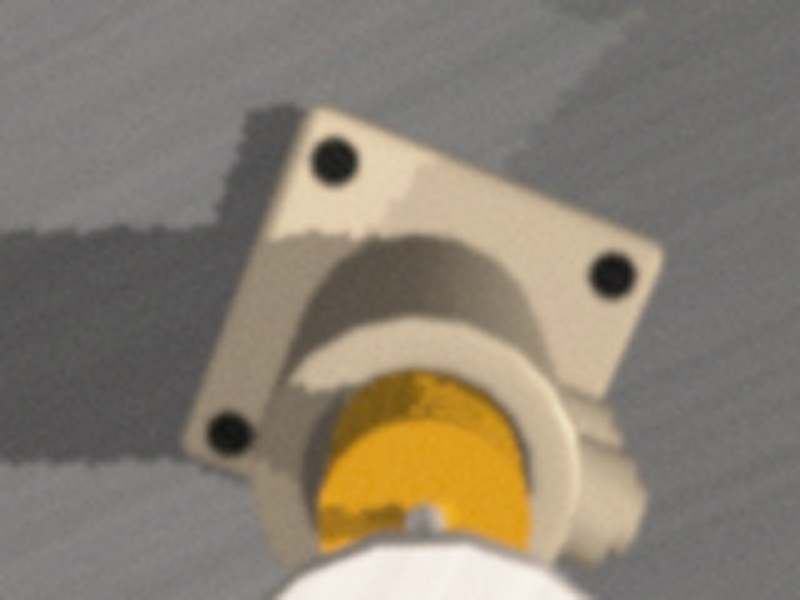

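```bash
python3 -m crank '[[0,0,0,-1.8,-1.3,5,1],[0,0,0,0,0,12,1],[0,0,0,0,0,16,1],[0,0,0,0,0,14,1],[0,0,0,0,0,8,1],[0,0,0,0,0,4,1],[0,0,0,0,0,1,1],[0,0,0,0,0,0,1]]'; python3 -c "
from h import *
go(457.5,275.6,341)"
```

```text
t: 8.52
tool_pos: [0.4581, 0.276, 0.3558]
tool_rot: [0.673, 3.062, 0.008]
contact_force: [-0.2, -0.8, -1.6]
opening: 0.0203
t 8.52 pos [458.1 276.  355.8] yawx 155.2 zaxis [ 0.0076  0.0035 -1.    ] F [-0.2 -0.8 -1.6] open 20.3
turn [0.0063 0.0054 0.    ] shift now-axes [ 0.5 -0.7 14.8] final-axes [ 0.4 -0.6 14.8] q [ 0.4  -0.13  1.87  0.    1.39 -0.74]
```

```bash
python3 -m crank '[[0.006,0.006,0,0.3,-0.3,6,1],[0,0,0,0,0,5,1],[0,0,0,0,0,3,1],[0,0,0,0,0,0,1],[0,0,0,0,0,0,1]]'; python3 -c "
from h import *
go(457.5,275.6,341)"
```

```text
t: 8.93
tool_pos: [0.4586, 0.2761, 0.3429]
tool_rot: [0.674, 3.066, 0.004]
contact_force: [0.3, -0.1, -1.1]
opening: 0.0201
t 8.93 pos [458.6 276.1 342.9] yawx 155.2 zaxis [ 0.0033  0.002  -1.    ] F [ 0.3 -0.1 -1.1] open 20.1
turn [0.0032 0.0021 0.    ] shift now-axes [ 0.8 -1.   1.9] final-axes [ 0.8 -1.   1.9] q [ 0.4  -0.12  1.88  0.    1.37 -0.74]
```

```bash
python3 -m crank '[[0.003,0.002,0,0.8,-0.8,1.5,1],[0,0,0,0,0,1,1],[0,0,0,0,0,1,1],[0,0,0,0,0,0.5,1]]'; python3 -c "
from h import *
go(457.5,275.6,341)"
```

```text
t: 9.27
tool_pos: [0.4579, 0.2758, 0.3403]
tool_rot: [0.674, 3.066, 0.001]
contact_force: [-0.8, -0.5, 1.4]
opening: 0.0206
t 9.27 pos [457.9 275.8 340.3] yawx 155.2 zaxis [ 2.1e-03  5.0e-04 -1.0e+00] F [-0.8 -0.5  1.4] open 20.6
turn [0.0013 0.0017 0.    ] shift now-axes [ 0.2 -0.4 -0.7] final-axes [ 0.2 -0.4 -0.7] q [ 0.4  -0.12  1.89 -0.    1.37 -0.73]
```

```bash
python3 -m crank '[[0.001,0.002,0,0,0,1,1],[0,0,0,0,0,0.7,1],[0,0,0,0,0,0.7,1]]'; python3 -c "
from h import *
go(457.5,275.6,341)"
```

```text
t: 9.52
tool_pos: [0.4583, 0.2759, 0.3402]
tool_rot: [0.674, 3.067, 0.001]
contact_force: [-2.8, -1.0, 4.2]
opening: 0.0204
t 9.52 pos [458.3 275.9 340.2] yawx 155.2 zaxis [ 1.6e-03  3.0e-04 -1.0e+00] F [-2.8 -1.   4.2] open 20.4
turn [0.001  0.0013 0.    ] shift now-axes [ 0.6 -0.6 -0.8] final-axes [ 0.6 -0.6 -0.8] q [ 0.4  -0.12  1.89 -0.    1.37 -0.74]
```

```bash
python3 -m crank '[[0,0,0,0,0,-8,1],[0,0,0,0,0,-14,1],[0,0,0,0,0,-18,1],[0,0,0,0,0,-18,1],[0,0,0,0,0,-13,1],[0,0,0,0,0,-7,1],[0,0,0,0,0,-2,1],[0,0,0,0,0,0,1]]'; python3 -c "
from h import *
go(457.8,275.8,424)"
```

```text
t: 10.18
tool_pos: [0.4576, 0.2759, 0.421]
tool_rot: [-0.674, -3.066, -0.0]
contact_force: [-0.5, 0.4, -1.6]
opening: 0.0201
t 10.18 pos [457.6 275.9 421. ] yawx 155.2 zaxis [-2.2e-03  8.0e-04 -1.0e+00] F [-0.5  0.4 -1.6] open 20.1
turn [-0.0002 -0.0023  0.    ] shift now-axes [-0.2  0.1 -3. ] final-axes [-0.2  0.1 -3. ] q [ 0.4  -0.17  1.8   0.    1.51 -0.74]
```

```bash
python3 -m crank '[[0,-0.002,0,0,0,-4,1],[0,0,0,0,0,10,1],[0,0,0,0,0,16,1],[0,0,0,0,0,18,1],[0,0,0,0,0,17,1],[0,0,0,0,0,12,1],[0.005,0.004,0,0,0,6,1],[0,0,0,0,0,2,1]]'; python3 -c "
from h import *
go(457.8,275.8,340)"
```

```text
t: 10.85
tool_pos: [0.4579, 0.2759, 0.3402]
tool_rot: [-0.673, -3.064, 0.007]
contact_force: [-4.1, -2.8, 19.4]
opening: 0.0201
t 10.85 pos [457.9 275.9 340.2] yawx 155.2 zaxis [-0.0051 -0.0036 -1.    ] F [-4.1 -2.8 19.4] open 20.1
turn [-0.0054 -0.0032  0.    ] shift now-axes [ 0.  -0.1  0.2] final-axes [ 0.  -0.1  0.2] q [ 0.4  -0.11  1.89 -0.    1.38 -0.73]
```

```bash
python3 -m crank '[[-0.005,-0.003,0,0,0,-8,1],[0,0,0,0,0,-14,1],[0,0,0,0,0,-18,1],[0,0,0,0,0,-18,1],[0,0,0,0,0,-13,1],[0,0,0,0,0,-7,1],[0,0,0,0,0,-3,1],[0,0,0,0,0,0,1]]'; python3 -c "
from h import *
go(457.8,275.8,424)
p=shot('scene'); draw(p,[],'pics/s7.png',(300,220,400,290),6)"
```

```text
t: 11.52
tool_pos: [0.4578, 0.2759, 0.4219]
tool_rot: [-0.673, -3.064, 0.005]
contact_force: [0.6, 0.3, -1.1]
opening: 0.0203
t 11.52 pos [457.8 275.9 421.9] yawx 155.2 zaxis [-0.0053 -0.0023 -1.    ] F [ 0.6  0.3 -1.1] open 20.3
turn [-0.0043 -0.0039  0.    ] shift now-axes [ 0.  -0.1 -2.1] final-axes [ 0.  -0.1 -2.1] q [ 0.4  -0.17  1.8  -0.    1.52 -0.74]
```

View pics/s7.png

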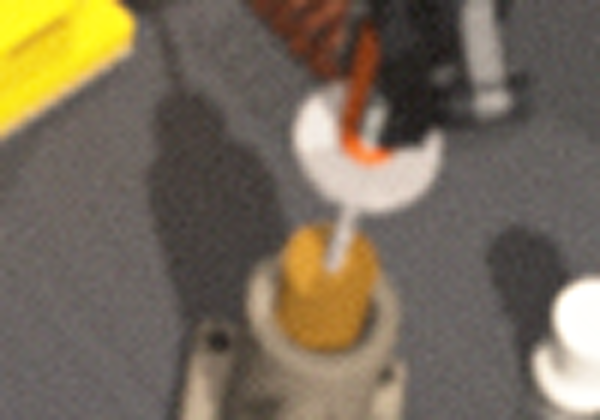

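```bash
python3 -m crank '[[-0.004,-0.004,0,0,0,2,1],[0,0,0,0,0,10,1],[0,0,0,0,0,16,1],[0,0,0,0,0,17,1],[0,0,0,0,0,15,1],[0.004,0.004,0,0,0,10,1],[0,0,0,0,0,5,1],[0,0,0,0,0,1.5,1]]'; python3 -c "
from h import *
go(457.8,275.8,340)"
```

```text
t: 12.23
tool_pos: [0.4576, 0.2755, 0.3403]
tool_rot: [-0.673, -3.062, 0.01]
contact_force: [-4.0, -1.6, 9.2]
opening: 0.0201
t 12.23 pos [457.6 275.5 340.3] yawx 155.2 zaxis [-0.0078 -0.0047 -1.    ] F [-4.  -1.6  9.2] open 20.1
turn [-0.0075 -0.0051  0.    ] shift now-axes [-0.1  0.3  0.3] final-axes [-0.1  0.3  0.3] q [ 0.4  -0.11  1.89 -0.    1.38 -0.74]
```

```bash
python3 -m crank '[[-0.007,-0.005,0,0,0,-8,1],[0,0,0,0,0,-14,1],[0,0,0,0,0,-18,1],[-0.004,-0.004,0,0,0,-18,1],[0,0,0,0,0,-18,1],[0,0,0,0,0,-12,1],[0,0,0,0,0,-6,1],[0,0,0,0,0,-2,1]]'; python3 -c "
from h import *
go(457.8,275.8,482)"
```

```text
t: 12.9
tool_pos: [0.4568, 0.2752, 0.4354]
tool_rot: [-0.674, -3.067, 0.002]
contact_force: [0.7, 0.5, -0.9]
opening: 0.0204
t 12.90 pos [456.8 275.2 435.4] yawx 155.2 zaxis [-1.7e-03 -8.0e-04 -1.0e+00] F [ 0.7  0.5 -0.9] open 20.4
turn [-0.0015 -0.0012  0.    ] shift now-axes [ -0.6   0.9 -46.6] final-axes [ -0.6   0.9 -46.6] q [ 0.4  -0.18  1.79 -0.    1.54 -0.74]
```

```bash
python3 -m crank '[[0,0,0,0,0,-10,1],[0,0,0,0,0,-16,1],[0,0,0,0,0,-12,1],[0,0,0,0,0,-8,1],[0,0,0,0,0,-3,1],[0,0,0,0,0,0,1]]'; python3 -c "
from h import *
go(628.5,222.7,482)"
```

```text
t: 13.4
tool_pos: [0.4568, 0.2752, 0.4842]
tool_rot: [-0.673, -3.062, 0.007]
contact_force: [0.7, -0.2, -1.3]
opening: 0.0203
t 13.40 pos [456.8 275.2 484.2] yawx 155.2 zaxis [-0.0074 -0.0032 -1.    ] F [ 0.7 -0.2 -1.3] open 20.3
turn [-0.006  -0.0054  0.    ] shift now-axes [-177.9   24.3    1.1] final-axes [-177.9   24.3    2.2] q [ 0.4  -0.2   1.72 -0.    1.63 -0.74]
```

```bash
python3 -m crank '[[-0.006,-0.005,0,-18,2.5,0,1],[0,0,0,-30,4,0,1],[0,0,0,-36,5,0,1],[0,0,0,-34,5,0,1],[0,0,0,-24,4,0,1],[0,0,0,-14,2,0,1],[0,0,0,-5,0,0,1],[0,0,0,0,0,0,1]]'; python3 -c "
from h import *
go(628.5,222.7,482)"
```

```text
t: 14.07
tool_pos: [0.6183, 0.2266, 0.4769]
tool_rot: [-0.668, -3.061, 0.004]
contact_force: [-0.3, -0.1, -1.2]
opening: 0.0203
t 14.07 pos [618.3 226.6 476.9] yawx 155.4 zaxis [-8.6e-03 -9.0e-04 -1.0e+00] F [-0.3 -0.1 -1.2] open 20.3
turn [-0.0044 -0.0074  0.    ] shift now-axes [-10.9   0.7  -5.2] final-axes [-10.9   0.7  -5.1] q [ 0.24  0.1   1.44  0.    1.61 -0.9 ]
```

```bash
python3 -m crank '[[-0.004,-0.007,0,-6,0.5,-3,1],[0,0,0,-4,0,-1,1],[0,0,0,-1,0,0,1],[0,0,0,0,0,0,1],[0,0,0,0,0,0,1]]'; python3 -c "
from h import *
go(628.5,222.7,482)
for n,c in (('scene',(230,200,390,320)),('side',(180,180,340,300)),('wrist',(200,100,360,220))):
    p=shot(n); t=p['obs']['tool_pos'];zt=t[2]-.3205
    draw(p,[(ring((.6285,.2227,.130),.026),(0,255,255)),(ring((t[0],t[1],zt),.0165),(255,255,0)),(ring((t[0],t[1],zt+.045),.0165),(255,255,0))],'pics/%s8.png'%n,c,5)
"
```

```text
t: 14.48
tool_pos: [0.6268, 0.2235, 0.4803]
tool_rot: [-0.665, -3.068, 0.001]
contact_force: [-0.2, -0.3, -1.1]
opening: 0.0202
t 14.48 pos [626.8 223.5 480.3] yawx 155.5 zaxis [-2.8e-03 -1.0e-04 -1.0e+00] F [-0.2 -0.3 -1.1] open 20.2
turn [-0.0012 -0.0025  0.    ] shift now-axes [-1.9 -0.  -1.7] final-axes [-1.9 -0.  -1.7] q [ 0.23  0.11  1.42  0.    1.61 -0.91]
```

View pics/scene8.png

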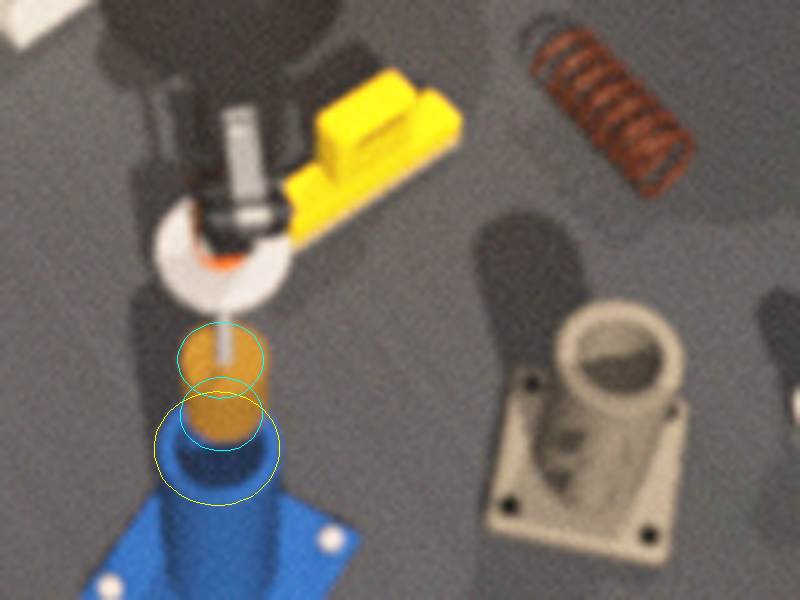

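View pics/side8.png

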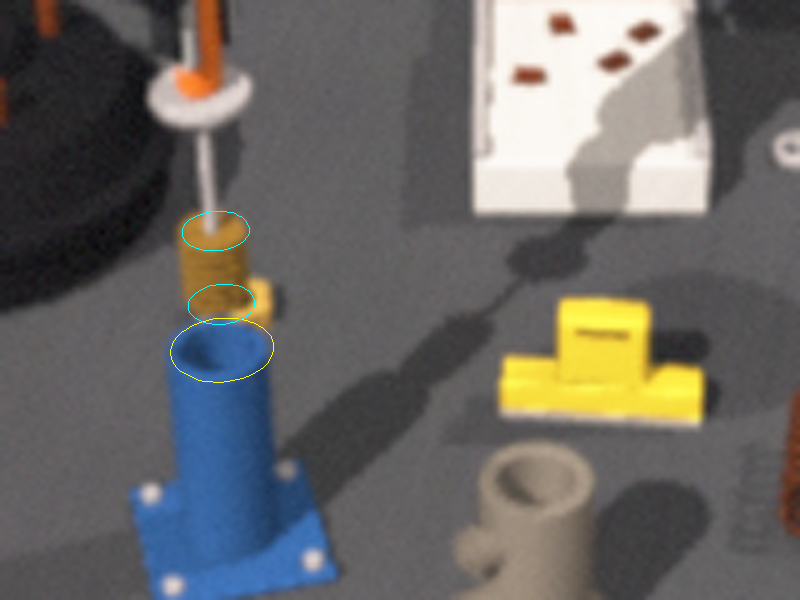

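View pics/wrist8.png

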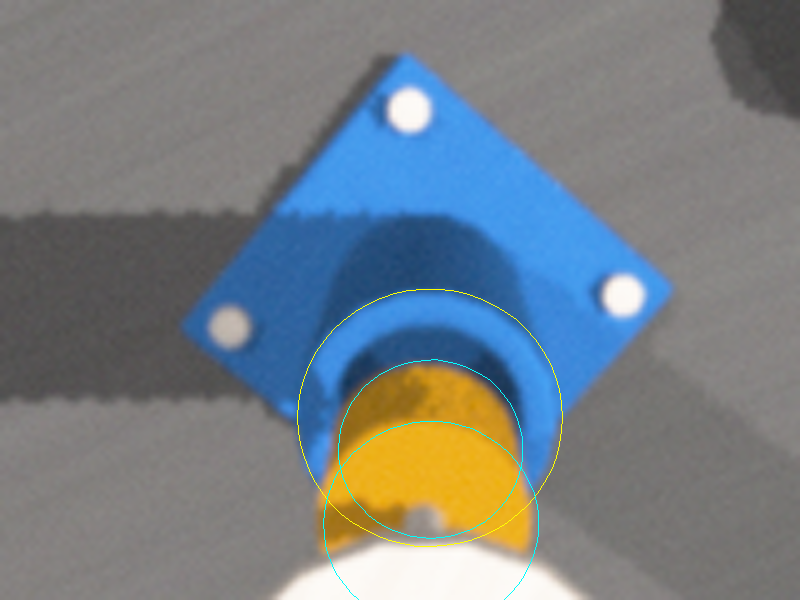

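```bash
python3 -m crank '[[-0.001,-0.002,0,-1.5,0,6,1],[0,0,0,0,0,14,1],[0,0,0,0,0,16,1],[0,0,0,0,0,12,1],[0,0,0,0,0,6,1],[0,0,0,0,0,1,1],[0,0,0,0,0,0,1]]'; python3 -c "
from h import *
go(628.5,222.7,332)"
```

```text
t: 15.22
tool_pos: [0.6273, 0.2231, 0.4186]
tool_rot: [-0.664, -3.069, 0.001]
contact_force: [-0.6, -0.4, -1.7]
opening: 0.0204
t 15.22 pos [627.3 223.1 418.6] yawx 155.6 zaxis [-2.1e-03 -4.0e-04 -1.0e+00] F [-0.6 -0.4 -1.7] open 20.4
turn [-0.0012 -0.0017  0.    ] shift now-axes [-1.4  0.2 86.6] final-axes [-1.3  0.1 86.6] q [ 0.23  0.14  1.5   0.    1.51 -0.91]
```

```bash
python3 -m crank '[[0.001,0.001,0,-1.3,0,8,1],[0,0,0,0,0,16,1],[0,0,0,0,0,18,1],[0,0,0,0,0,16,1],[0,0,0,0,0,12,1],[0.004,0.004,0,0,0,6,1],[0,0,0,0,0,2,1],[0,0,0,0,0,0,1]]'; python3 -c "
from h import *
go(628.5,222.7,331)"
```

```text
t: 15.88
tool_pos: [0.6302, 0.2225, 0.3401]
tool_rot: [-0.665, -3.069, 0.003]
contact_force: [-0.4, -0.6, -0.8]
opening: 0.0207
t 15.88 pos [630.2 222.5 340.1] yawx 155.6 zaxis [-0.0014 -0.0015 -1.    ] F [-0.4 -0.6 -0.8] open 20.7
turn [-0.0019 -0.0006  0.    ] shift now-axes [ 1.6 -0.5  9.1] final-axes [ 1.6 -0.5  9.1] q [ 0.23  0.2   1.56 -0.    1.38 -0.92]
```

```bash
python3 -m crank '[[-0.002,0,0,1.5,-0.4,4,1],[0,0,0,0,0,3,1],[0,0,0,0,0,1.5,1],[0,0,0,0,0,0.5,1],[0,0,0,0,0,0,1]]'; python3 -c "
from h import *
go(628.5,222.7,331)"
```

```text
t: 16.3
tool_pos: [0.6294, 0.2231, 0.3341]
tool_rot: [0.664, 3.066, 0.005]
contact_force: [-0.2, 0.8, -1.1]
opening: 0.0205
t 16.30 pos [629.4 223.1 334.1] yawx 155.6 zaxis [ 0.0053  0.0019 -1.    ] F [-0.2  0.8 -1.1] open 20.5
turn [0.0039 0.004  0.    ] shift now-axes [ 0.7 -0.8  3.1] final-axes [ 0.7 -0.8  3.1] q [ 0.23  0.2   1.57  0.    1.36 -0.92]
```

```bash
python3 -m crank '[[0.004,0.004,0,0.5,-0.5,2,1],[0,0,0,0,0,1.5,1],[0,0,0,0,0,1,1],[0,0,0,0,0,0,1]]'; python3 -c "
from h import *
go(628.5,222.7,331)"
```

```text
t: 16.63
tool_pos: [0.629, 0.2229, 0.3304]
tool_rot: [0.665, 3.069, 0.001]
contact_force: [0.4, -0.3, -0.3]
opening: 0.0204
t 16.63 pos [629.  222.9 330.4] yawx 155.6 zaxis [ 1.4e-03  1.0e-04 -1.0e+00] F [ 0.4 -0.3 -0.3] open 20.4
turn [0.0007 0.0012 0.    ] shift now-axes [ 0.4 -0.4 -0.6] final-axes [ 0.4 -0.4 -0.6] q [ 0.23  0.2   1.58 -0.    1.36 -0.92]
```

```bash
python3 -m crank '[[0,0,0,0,0,0,-1],[0,0,0,0,0,0,-1],[0,0,0,0,0,0,-1],[0,0,0,0,0,0,-1],[0,0,0,0,0,0,-1],[0,0,0,0,0,0,-1],[0,0,0,0,0,-10,-1],[0,0,0,0,0,-20,-1]]'; python3 -m crank '[[0,0,0,0,0,-25,-1],[0,0,0,0,0,-25,-1],[0,0,0,0,0,-15,-1],[0,0,0,0,0,-6,-1],[0,0,0,0,0,0,-1]]'; python3 - <<'E'
from h import *
for n,c in (('scene',(230,220,330,320)),('side',(190,200,290,310))):
    p=shot(n); draw(p,[(ring((.6282,.2225,.206),.011),(255,255,0)),(ring((.6282,.2225,.136),.024),(255,0,0))],'pics/%s9.png'%n,c,5)
    for q in ("scraper_grip","scraper","plate_mid","tray_mid","chip0"):
        print(q,[(np.round(d["centre"],4).tolist(),round(d["confidence"],2)) for d in spotter.mark_of(q,p)[:4]])
    o=spotter.outline_of("scraper",p)
    if n=="scene": 
        draw(p,[],"pics/sc9.png",(160,110,340,245),4)
    else: draw(p,[],"pics/sd9.png",(250,150,410,270),5)
go(628.5,222.7,480)
E
```

```text
t: 17.3
tool_pos: [0.6283, 0.2227, 0.3581]
tool_rot: [-0.664, -3.066, 0.003]
contact_force: [-0.4, -0.4, -0.6]
opening: 0.0854
t: 17.72
tool_pos: [0.6286, 0.2228, 0.4402]
tool_rot: [0.664, 3.068, 0.002]
contact_force: [-0.7, -1.5, -0.3]
opening: 0.0854
scraper_grip [([0.4498, 0.0809, 0.0486], 0.88)]
scraper [([0.4516, 0.0816, -0.0004], 0.89)]
plate_mid [([0.4994, -0.2039, 0.0395], 0.62)]
tray_mid [([0.5261, -0.3567, 0.0065], 0.69), ([0.6801, 0.04, 0.0076], 0.46)]
chip0 [([0.5369, -0.1901, 0.0469], 0.61), ([0.4839, -0.2157, 0.0404], 0.52), ([0.5285, -0.2592, 0.0369], 0.38)]
scraper_grip [([0.4489, 0.0849, 0.0504], 0.81), ([0.6247, 0.2223, 0.1276], 0.33)]
scraper [([0.453, 0.0842, 0.0006], 0.78), ([0.4841, -0.2174, 0.0409], 0.7)]
plate_mid [([0.5052, -0.1982, 0.0387], 0.87)]
tray_mid [([0.5299, -0.3581, 0.005], 0.6)]
chip0 [([0.6271, 0.2221, 0.1284], 0.66), ([0.5389, -0.1911, 0.0372], 0.52), ([0.4738, -0.2587, 0.0399], 0.43), ([0.4859, -0.2168, 0.0397], 0.4)]
t 18.42 pos [628.4 222.7 436.8] yawx 155.6 zaxis [-1.6e-03 -5.0e-04 -1.0e+00] F [ 0.1 -0.   0.4] open 85.4
turn [-0.0012 -0.0012  0.    ] shift now-axes [ -0.   -0.1 -43.2] final-axes [ -0.1  -0.  -43.2] q [ 0.23  0.13  1.47 -0.    1.54 -0.92]
```

View pics/scene9.png

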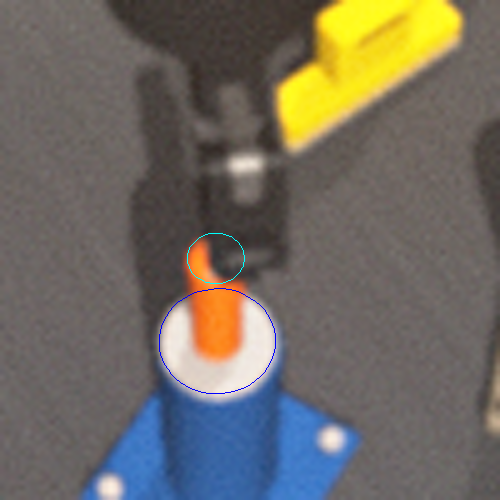

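View pics/sc9.png

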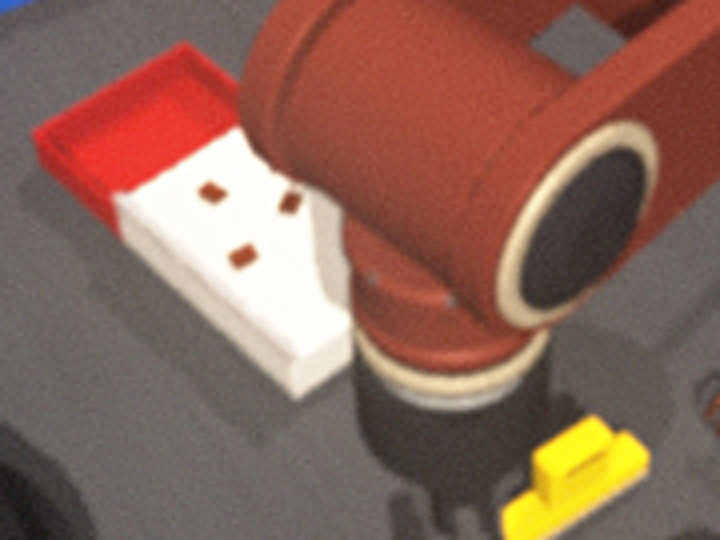

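View pics/sd9.png

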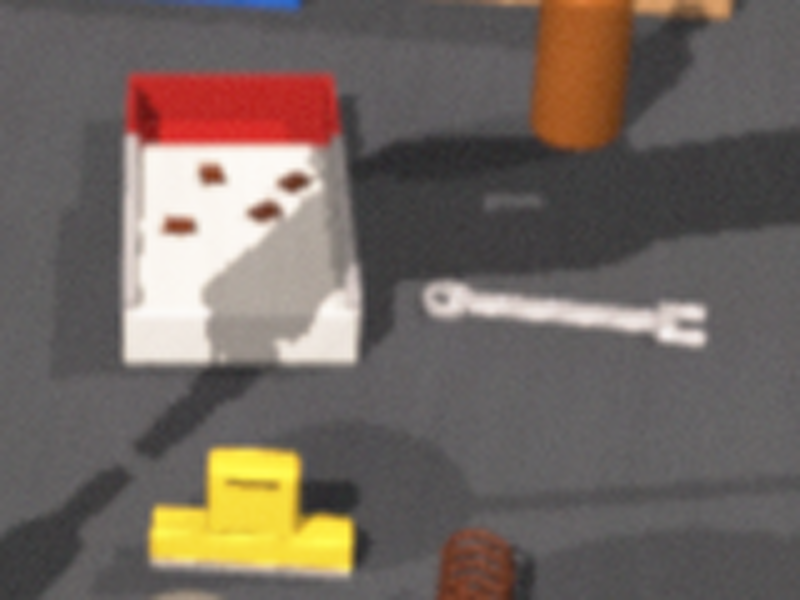

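```bash
python3 - <<'E'
from h import *
p=shot('wrist'); print(np.round(np.array(p["mount"]),3), p["vertical_fov"],p["cx"],p["cy"])
draw(p,[],"pics/w10.png",None,1)
go(455,85,437,200)
E
```

```text
[[-0.001 -0.954 -0.301  0.077]
 [ 1.    -0.001 -0.    -0.001]
 [-0.    -0.301  0.954  0.031]
 [ 0.     0.     0.     1.   ]] 64.13683014354815 284.6172706253656 204.1259557500548
t 18.47 pos [628.4 222.8 436.9] yawx 155.6 zaxis [-1.5e-03 -5.0e-04 -1.0e+00] F [ 0.2 -0.4  1.1] open 85.3
turn [-6.000e-04 -1.500e-03 -7.757e-01] shift now-axes [ 100.9 -197.2    0.3] final-axes [ 2.101e+02 -7.010e+01 -1.000e-01] q [ 0.23  0.13  1.47 -0.    1.54 -0.91]
```

View pics/w10.png

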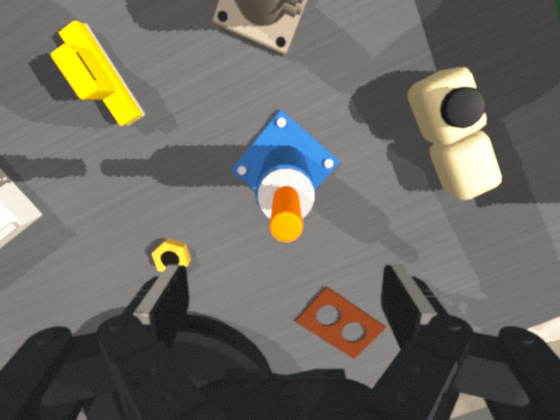

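```bash
python3 -m crank '[[0,0,-0.11,7,-13,0,-1],[0,0,-0.11,15,-23,0,-1],[0,0,-0.11,22,-26,0,-1],[0,0,-0.11,26,-25,0,-1],[0,0,-0.11,28,-22,0,-1],[0,0,-0.11,27,-16,0,-1],[0,0,-0.08,18,-9,0,-1],[0,0,-0.03,8,-3,0,-1]]';python3 -m crank '[[0,0,0,0,0,0,-1],[0,0,0,0,0,0,-1]]'; python3 - <<'E'
from h import *
go(451,83,437,200)
p=shot('wrist'); draw(p,[],"pics/w11.png",None,1)
E
```

```text
t: 19.13
tool_pos: [0.4618, 0.0877, 0.4359]
tool_rot: [0.602, -3.083, 0.001]
contact_force: [0.1, -0.5, -0.3]
opening: 0.0857
t: 19.3
tool_pos: [0.4603, 0.0866, 0.4366]
tool_rot: [-0.597, 3.082, -0.002]
contact_force: [-0.7, 0.4, -0.1]
opening: 0.0853
t 19.30 pos [460.3  86.6 436.6] yawx -158.1 zaxis [ 2.5e-03 -8.0e-04 -1.0e+00] F [-0.7  0.4 -0.1] open 85.3
turn [-0.0016  0.002   0.0338] shift now-axes [10.   0.1 -0.4] final-axes [10.  -0.2 -0.4] q [ 0.03 -0.35  1.92 -0.    1.57 -1.93]
```

View pics/w11.png

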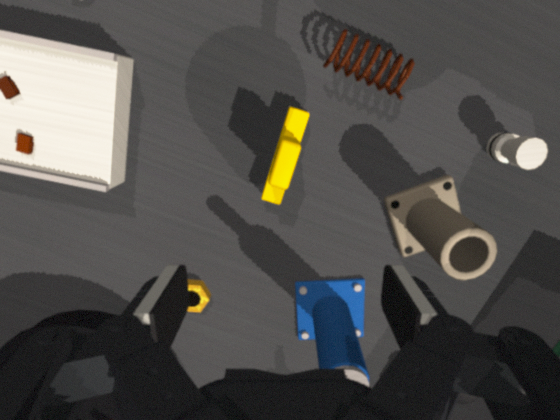

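```bash
cat > fit.py <<'E'
from h import *
from scipy.optimize import minimize
def box(x0,x1,y0,y1,z0,z1): return np.array([[x,y,z] for x in (x0,x1) for y in (y0,y1) for z in (z0,z1)])
B=[box(-.056,.056,-.012,.012,0,.024),box(-.025,.025,-.011,.011,.024,.070)]
def sil(p,v,S=4,boxes=B,z=0):
    im=np.zeros((420*S,560*S),np.uint8); c,s=np.cos(v[2]),np.sin(v[2])
    for b in boxes:
        w=np.c_[v[0]+c*b[:,0]-s*b[:,1],v[1]+s*b[:,0]+c*b[:,1],b[:,2]+z]
        q=(pix(p,w)+.5)*S
        cv2.fillConvexPoly(im,cv2.convexHull(q.astype(np.int32)),1)
    return cv2.resize(im.astype(np.float32),(560,420),interpolation=cv2.INTER_AREA)
def fit(ps,masks,v0,**k):
    f=lambda v: sum(np.abs(sil(p,v,**k)-m).sum()/m.sum() for p,m in zip(ps,masks))
    best=None
    r=minimize(f,v0,method="Nelder-Mead",options=dict(initial_simplex=np.array([v0]+[np.array(v0)+d for d in np.diag([.008,.008,.15])]),xatol=1e-4,fatol=1e-3))
    return r.x,r.fun
def yellow(p):
    h=cv2.cvtColor(p["image"],cv2.COLOR_RGB2HSV); return h
E
python3 - <<'E'
from fit import *
p=shot('wrist'); q=shot('side')
mp=spotter.outline_of("scraper",p)[0]; mq=spotter.outline_of("scraper",q)[0]
print(mp["confidence"],mq["confidence"],mp["region"].sum(),mq["region"].sum())
v0=[.451,.083,.35]
for P,M in (([p],[mp]),([q],[mq]),([p,q],[mp,mq])):
    x,f=fit(P,[m["region"].astype(np.float32) for m in M],v0); print(x[:2].round(4),np.degrees(x[2]).round(1),round(f,3))
for a in range(2):
    pass
x,_=fit([p],[mp["region"].astype(np.float32)],v0)
def outl(v):
    c,s=np.cos(v[2]),np.sin(v[2]); L=[]
    for b in B:
        w=np.c_[v[0]+c*b[:,0]-s*b[:,1],v[1]+s*b[:,0]+c*b[:,1],b[:,2]]
        L.append((w[[1,3,7,5,1]],(0,0,255))); L.append((w[[0,2,6,4,0]],(255,0,0)))
    return L
draw(p,outl(x),"pics/w12.png",(220,90,340,220),5)
go(*(x[:2]*1000),437,np.degrees(x[2])+180)
E
```

```text
0.87 0.55 2137 726
[0.4496 0.0807] 4.7 0.056
[0.4518 0.0807] 7.1 0.068
[0.4512 0.0807] 4.9 0.149
t 19.55 pos [461.1  87.2 436.2] yawx -158.0 zaxis [ 9.e-04 -9.e-04 -1.e+00] F [ 0.3 -0.3  0.1] open 85.7
turn [-0.001   0.0006  0.3032] shift now-axes [13.  -1.7 -0.8] final-axes [11.9 -5.5 -0.8] q [ 0.03 -0.35  1.92 -0.    1.57 -1.93]
```

View pics/w12.png

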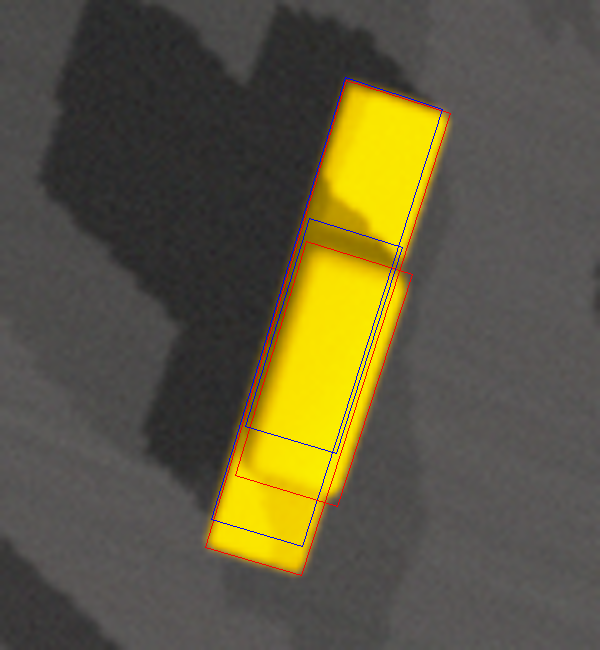

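```bash
python3 -m crank '[[0,0,0.1,5,-1,5,-1],[0,0,0.1,5,-2,20,-1],[0,0,0.1,2,-2,30,-1],[0,0,0,0,0,35,-1],[0,0,0,0,0,30,-1],[0,0,0,0,0,20,-1],[0,0,0,0,0,8,-1],[0,0,0,0,0,0,-1]]'; python3 -c "
from h import *
go(450,80.8,205,184.7)"
```

```text
t: 20.22
tool_pos: [0.4551, 0.0813, 0.2849]
tool_rot: [-0.113, 3.134, -0.001]
contact_force: [-0.1, 0.2, -0.0]
opening: 0.0853
t 20.22 pos [455.1  81.3 284.9] yawx -175.9 zaxis [ 5.5e-03 -2.0e-04 -1.0e+00] F [-0.1  0.2 -0. ] open 85.3
turn [-0.0006  0.0055 -0.0097] shift now-axes [ 5.6 -0.1 79.9] final-axes [ 5.1 -0.1 79.9] q [ 0.02 -0.25  2.1  -0.    1.29 -1.63]
```

```bash
python3 -m crank '[[0,0.005,-0.01,4,0,10,-1],[0,0,0,1,0,20,-1],[0,0,0,0,0,20,-1],[0,0,0,0,0,14,-1],[0,0,0,0,0,7,-1],[0,0,0,0,0,1,-1],[0,0,0,0,0,0,-1]]'; python3 -c "
from h import *
go(450,80.8,205,184.7)"
```

```text
t: 20.8
tool_pos: [0.4546, 0.0819, 0.2174]
tool_rot: [-0.136, 3.125, -0.002]
contact_force: [0.1, -0.6, -0.1]
opening: 0.0852
t 20.80 pos [454.6  81.9 217.4] yawx -175.0 zaxis [ 1.320e-02 -4.000e-04 -9.999e-01] F [ 0.1 -0.6 -0.1] open 85.2
turn [-0.0015  0.0132  0.0048] shift now-axes [ 4.8 -0.7 12.4] final-axes [ 4.7 -0.7 12.4] q [ 0.02 -0.15  2.14 -0.    1.14 -1.64]
```

```bash
python3 -m crank '[[-0.001,0.013,0.005,4,-0.7,6,-1],[0,0,0,0.7,0,4,-1],[0,0.003,0,0,0,1.5,-1],[0,0,0,0,0,0,-1]]'; python3 -c "
from h import *
go(450,80.8,205,184.7)"
```

```text
t: 21.13
tool_pos: [0.4514, 0.0808, 0.2088]
tool_rot: [-0.128, 3.136, -0.001]
contact_force: [-0.2, -0.3, 0.7]
opening: 0.0853
t 21.13 pos [451.4  80.8 208.8] yawx -175.3 zaxis [ 2.5e-03 -7.0e-04 -1.0e+00] F [-0.2 -0.3  0.7] open 85.3
turn [-0.0009  0.0025 -0.0004] shift now-axes [1.5 0.1 3.8] final-axes [1.4 0.1 3.8] q [ 0.01 -0.14  2.15 -0.    1.13 -1.64]
```

```bash
python3 -m crank '[[-0.001,0.0025,0,1,0,3,-1],[0,0,0,0,0,1,-1],[0,0,0,0,0,0,1],[0,0,0,0,0,0,1],[0,0,0,0,0,0,1],[0,0,0,0,0,0,1],[0,0,0,0,0,0,1],[0,0,0,0,0,0,1]]' 70; python3 -c "
from h import *
go(450,80.8,300,184.7)"
```

```text
t: 21.8
tool_pos: [0.451, 0.0807, 0.2057]
tool_rot: [-0.128, 3.137, 0.0]
contact_force: [0.6, -0.3, -1.3]
opening: 0.0217
t 21.80 pos [451.   80.7 205.7] yawx -175.3 zaxis [ 2.2e-03  3.0e-04 -1.0e+00] F [ 0.6 -0.3 -1.3] open 21.7
turn [ 0.0001  0.0022 -0.0004] shift now-axes [  0.8   0.2 -94.3] final-axes [  1.    0.2 -94.3] q [ 0.01 -0.14  2.15  0.    1.12 -1.64]
```

```bash
python3 -m crank '[[0,0,0,0,0,-10,1],[0,0,0,0,0,-22,1],[0,0,0,0,0,-30,1],[0,0,0,0,0,-34,1],[0,0,0,0,0,-28,1],[0,0,0,0,0,-18,1],[0,0,0,0,0,-8,1],[0,0,0,0,0,0,1]]'; python3 - <<'E'
from h import *
go(493,-148,325,189.5)
for n in ("scene","side","wrist"):
    p=shot(n); draw(p,[],f"pics/{n}13.png",None,1)
    for q in ("plate_mid","tray_mid","chip0"):
        print(q,[(np.round(d["centre"],4).tolist(),round(d["confidence"],2)) for d in spotter.mark_of(q,p)[:4]])
E
```

```text
t: 22.47
tool_pos: [0.4482, 0.0806, 0.3618]
tool_rot: [0.128, -3.132, -0.001]
contact_force: [1.3, -0.5, -1.7]
opening: 0.0212
t 22.47 pos [448.2  80.6 361.8] yawx -175.3 zaxis [-6.9e-03  1.0e-04 -1.0e+00] F [ 1.3 -0.5 -1.7] open 21.2
turn [ 0.0009 -0.0069 -0.084 ] shift now-axes [ -26.2 -231.6   36.5] final-axes [  -6.5 -232.9   36.8] q [ 0.01 -0.34  2.04  0.    1.45 -1.64]
plate_mid [([0.4984, -0.2044, 0.0399], 0.6)]
tray_mid [([0.5224, -0.3569, 0.0044], 0.76)]
chip0 [([0.4816, -0.2171, 0.0374], 0.58), ([0.4682, -0.2588, 0.0365], 0.5), ([0.5282, -0.2577, 0.0429], 0.43)]
plate_mid [([0.504, -0.1994, 0.0399], 0.78)]
tray_mid [([0.5292, -0.3566, 0.0053], 0.94)]
chip0 [([0.5245, -0.2542, 0.0394], 0.55), ([0.5385, -0.1897, 0.0371], 0.47)]
plate_mid []
tray_mid []
chip0 []
```

View pics/wrist13.png

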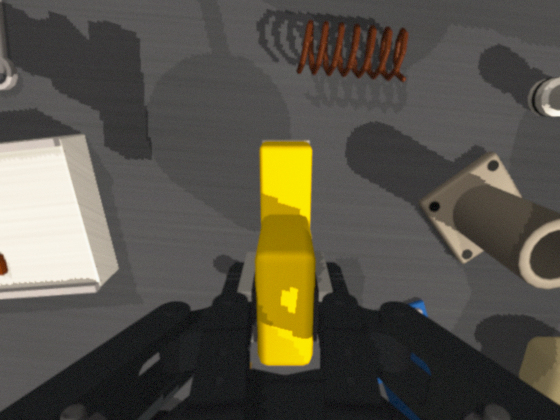

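View pics/scene13.png

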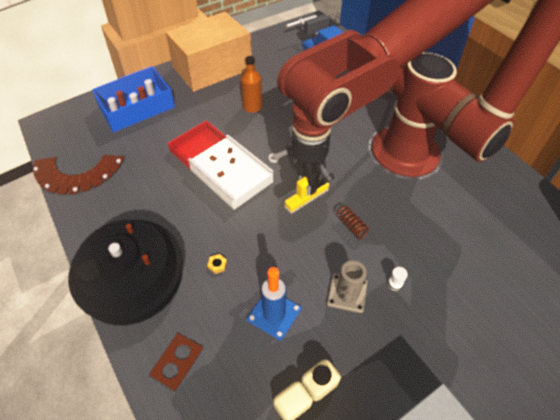

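```bash
cat > pl.py <<'E'
from h import *
def rect(c,yaw,hx,y0,y1,z):
    a=np.radians(yaw); X=np.array([np.cos(a),np.sin(a)]);Y=np.array([-np.sin(a),np.cos(a)])
    return np.array([[*(np.array(c)+sx*hx*X+yy*Y),z] for sx,yy in ((-1,y0),(1,y0),(1,y1),(-1,y1),(-1,y0))])
def pl(c,yaw): return [(rect(c,yaw,.066,-.1,.1,.040),(0,0,255)),(rect(c,yaw,.073,-.21,-.1,.034),(0,160,0)),(rect(c,yaw,.070,-.1,.1,.048),(255,0,0))]
E
python3 - <<'E'
from pl import *
c=(.5015,-.2015);y=9.3
a=shot("scene");b=shot("side");w=shot("wrist")
draw(a,pl(c,y),"pics/a14.png",(160,115,280,210),6)
draw(b,pl(c,y),"pics/b14.png",(260,155,340,230),8)
draw(w,pl(c,y),"pics/w14.png",(0,120,140,310),4)
E
```

```text
(no output)
```

View pics/a14.png

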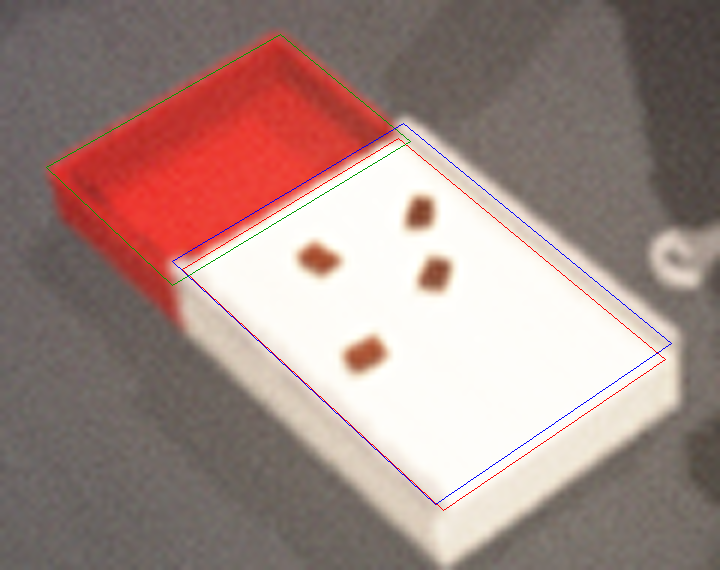

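View pics/b14.png

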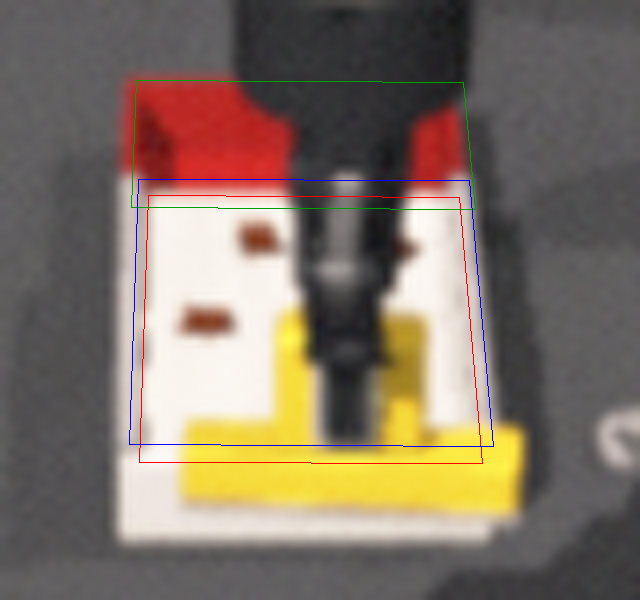

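View pics/w14.png

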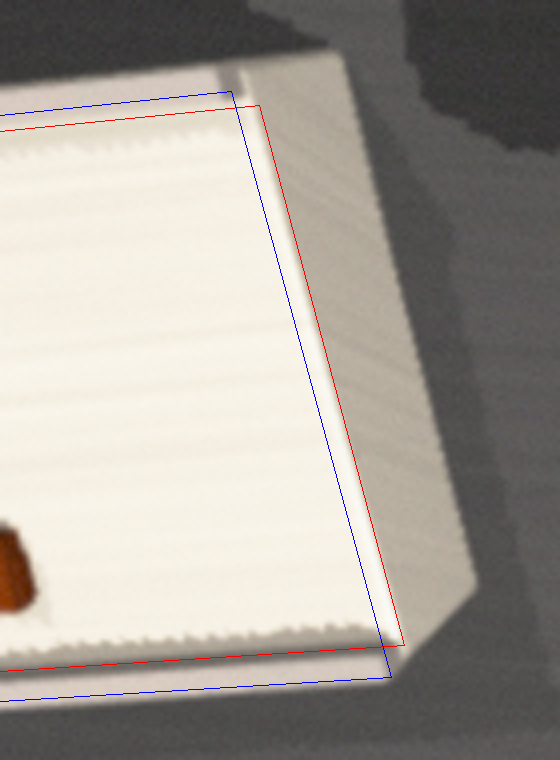

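```bash
python3 -m crank '[[0.001,-0.007,-0.02,-3,-15,6,1],[0,0,-0.03,-4,-32,8,1],[0,0,-0.03,-4,-38,8,1],[0,0,0,0,-38,6,1],[0,0,0,0,-36,4,1],[0,0,0,0,-28,2,1],[0,0,0,0,-15,0,1],[0,0,0,0,-4,0,1]]';python3 -m crank '[[0,0,0,0,0,0,1],[0,0,0,0,0,0,1]]'; python3 - <<'E'
from pl import *
go(491,-144,325,189.3)
E
```

```text
t: 23.88
tool_pos: [0.4904, -0.1291, 0.3251]
tool_rot: [-0.27, 3.128, 0.001]
contact_force: [1.1, -0.3, -1.8]
opening: 0.0212
t: 24.05
tool_pos: [0.4905, -0.1299, 0.325]
tool_rot: [-0.267, 3.129, 0.002]
contact_force: [0.6, -0.4, -1.3]
opening: 0.0214
t 24.05 pos [ 490.5 -129.9  325. ] yawx -170.3 zaxis [ 9.0e-04  1.4e-03 -1.0e+00] F [ 0.6 -0.4 -1.3] open 21.4
turn [0.0013 0.0012 0.0076] shift now-axes [  1.9 -14.   -0. ] final-axes [  1.7 -14.   -0. ] q [-0.41 -0.17  1.96  0.    1.35 -2.15]
```

Lower to about 12 mm above the plate (TCP 258) and look.

```bash
python3 -m crank '[[0.001,0.001,0.006,1,-4,6,1],[0,0,0,1,-6,14,1],[0,0,0,0,-4,16,1],[0,0,0,0,-1,12,1],[0,0,0,0,0,7,1],[0.002,0.004,0,0,0,3,1],[0,0,0,0,0,0,1]]'; python3 - <<'E'
from pl import *
go(491,-144,258,189.3)
c=(.5005,-.2015);y=9.3
a=shot("scene");b=shot("side");w=shot("wrist")
draw(a,[],"pics/a15.png",(160,115,280,210),6)
draw(b,[],"pics/b15.png",(250,145,350,230),8)
draw(w,[],"pics/w15.png",None,1)
E
```

```text
t: 24.63
tool_pos: [0.4911, -0.1394, 0.2644]
tool_rot: [0.27, -3.128, 0.003]
contact_force: [-0.2, 0.2, -1.2]
opening: 0.0211
t 24.63 pos [ 491.1 -139.4  264.4] yawx -170.1 zaxis [-0.0015 -0.0023 -1.    ] F [-0.2  0.2 -1.2] open 21.1
turn [-0.002  -0.0019  0.0098] shift now-axes [ 0.9 -4.5  6.4] final-axes [ 0.8 -4.5  6.4] q [-0.42 -0.09  2.   -0.    1.23 -2.16]
```

View pics/a15.png

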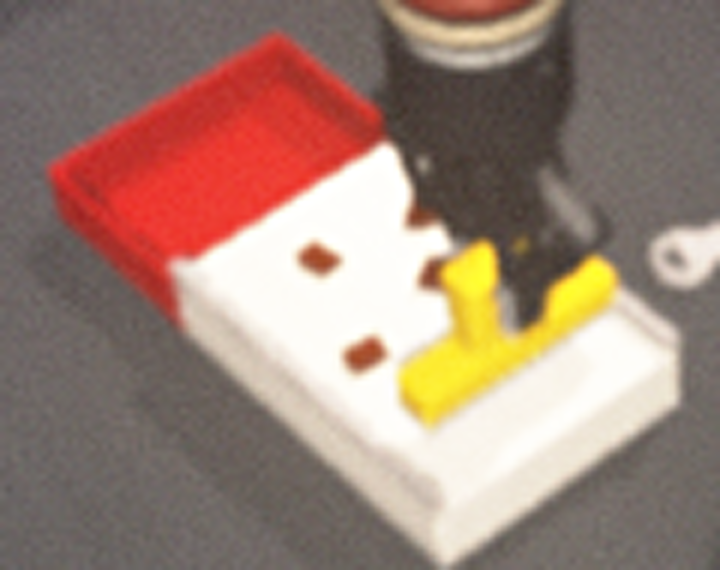

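View pics/b15.png

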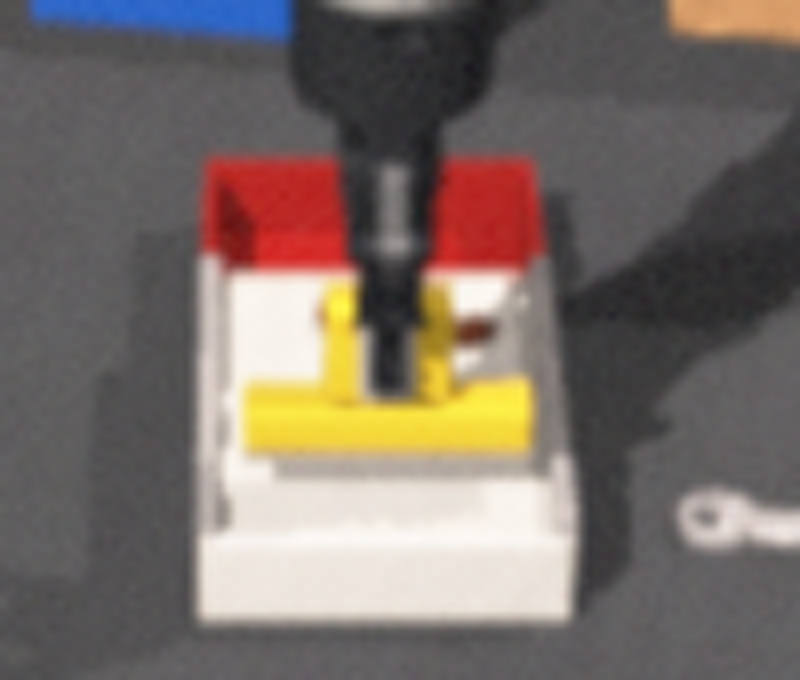

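View pics/w15.png

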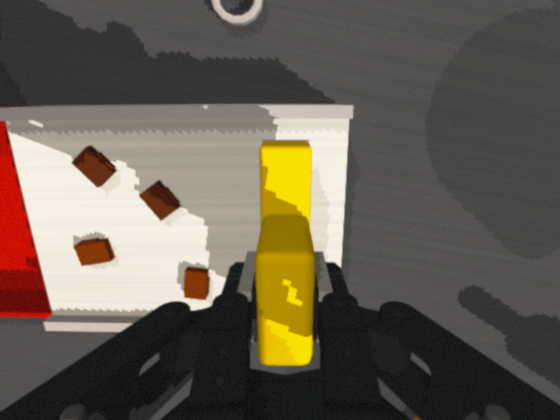

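```bash
python3 -m crank '[[-0.002,-0.002,0,0.5,0,6,1],[0,0,0,0,0,6,1],[0,0,0,0,0,3,1],[0,0,0,0,0,1,1],[0,0,0,0,0,0,1]]'; python3 -c "
from h import *
go(491,-144,246,189.6)"
```

```text
t: 25.2
tool_pos: [0.4921, -0.1403, 0.2511]
tool_rot: [-0.269, 3.123, -0.005]
contact_force: [-0.8, -0.1, -2.0]
opening: 0.0212
t 25.20 pos [ 492.1 -140.3  251.1] yawx -170.2 zaxis [ 0.0076 -0.0028 -1.    ] F [-0.8 -0.1 -2. ] open 21.2
turn [-0.0041  0.007   0.0043] shift now-axes [ 1.8 -3.4  5.1] final-axes [ 1.7 -3.4  5.1] q [-0.42 -0.07  2.01  0.    1.2  -2.17]
```

```bash
python3 -m crank '[[-0.004,0.007,0.004,1,0,2.5,1],[0,0,0,0,0,1.5,1],[0,0.002,0,0,0,0.5,1],[0,0,0,0,0,0,1]]'; python3 -c "
from h import *
go(491,-144,246,189.6)"
```

```text
t: 25.53
tool_pos: [0.4911, -0.1407, 0.2462]
tool_rot: [0.262, -3.128, -0.0]
contact_force: [1.6, 0.3, -2.0]
opening: 0.0213
t 25.53 pos [ 491.1 -140.7  246.2] yawx -170.4 zaxis [-2.8e-03 -2.0e-04 -1.0e+00] F [ 1.6  0.3 -2. ] open 21.3
turn [ 0.0003 -0.0027 -0.0005] shift now-axes [ 0.7 -3.2  0.2] final-axes [ 0.7 -3.2  0.2] q [-0.42 -0.06  2.01 -0.    1.2  -2.16]
```

```bash
python3 -m crank '[[0,-0.002,0,0,-3,0.3,1],[0,0,0,0,-6,0.2,1],[0,0,0,0,-8,0,1],[0,0,0,0,-8,0,1],[0,0,0,0,-6,0,1],[0,0,0,0,-3,0,1],[0,0,0,0,0,0,1]]'; python3 -c "
from h import *
go(515.3,-292.3,246,189.6)"
```

```text
t: 26.12
tool_pos: [0.4978, -0.1786, 0.2464]
tool_rot: [-0.261, 3.13, -0.002]
contact_force: [0.5, -0.1, -1.1]
opening: 0.0212
t 26.12 pos [ 497.8 -178.6  246.4] yawx -170.5 zaxis [ 8.e-04 -1.e-03 -1.e+00] F [ 0.5 -0.1 -1.1] open 21.2
turn [-0.0012  0.0006 -0.0009] shift now-axes [   1.6 -115.     0.5] final-axes [   1.7 -115.     0.4] q [-0.49 -0.02  1.97 -0.    1.2  -2.22]
```

```bash
python3 -m crank '[[-0.001,0,0,0.5,-4,0.7,1],[0,0,0,0.3,-7,0.2,1],[0,0,0,0.3,-9,0,1],[0,0,0,0,-9,0,1],[0,0,0,0,-9,0,1],[0,0,0,0,-7,0,1],[0,0,0,0,-4,0,1],[0,0,0,0,0,0,1]]'; python3 - <<'E'
from h import *
go(515.3,-292.3,245.7,189.6)
a=shot("scene");w=shot("wrist")
draw(a,[],"pics/a16.png",(160,100,280,200),6)
draw(w,[],"pics/w16.png",None,1)
E
```

```text
t: 26.78
tool_pos: [0.5057, -0.233, 0.2456]
tool_rot: [-0.26, 3.13, -0.0]
contact_force: [0.0, 0.4, -0.3]
opening: 0.0212
t 26.78 pos [ 505.7 -233.   245.6] yawx -170.5 zaxis [ 1.2e-03  1.0e-04 -1.0e+00] F [ 0.   0.4 -0.3] open 21.2
turn [-0.0001  0.0012 -0.0015] shift now-axes [  0.3 -60.1  -0.1] final-axes [  0.4 -60.1  -0.1] q [-0.57  0.04  1.9   0.    1.2  -2.3 ]
```

View pics/a16.png

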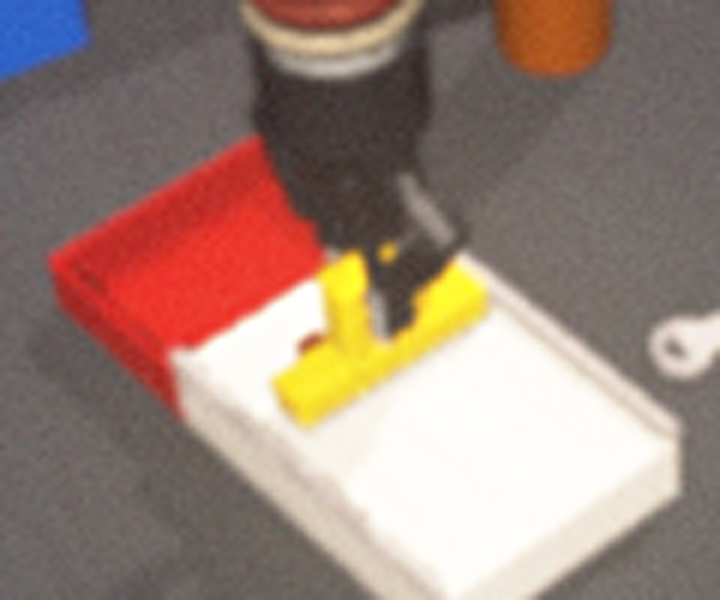

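View pics/w16.png

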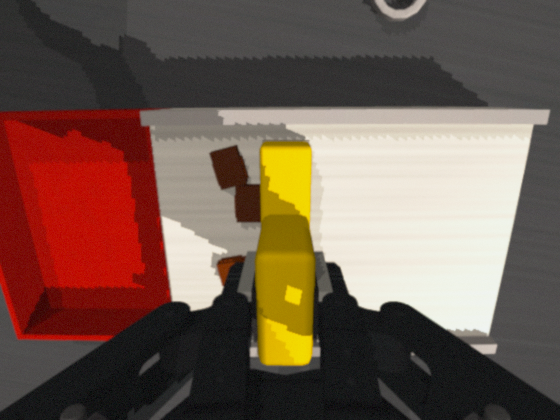

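```bash
python3 -m crank '[[0,0.001,0,0,-4,0.3,1],[0,0,0,0,-7,0.1,1],[0,0,0,0,-9,0,1],[0,0,0,0,-9,0,1],[0,0,0,0,-9,0,1],[0,0,0,0,-6,0,1],[0,0,0,0,-3,0,1],[0,0,0,0,0,0,1]]'; python3 - <<'E'
from h import *
go(515.3,-292.3,245.7,189.6)
a=shot("scene");w=shot("wrist")
draw(a,[],"pics/a17.png",(160,100,280,200),6)
draw(w,[],"pics/w17.png",None,1)
E
```

```text
t: 27.55
tool_pos: [0.5145, -0.2828, 0.2456]
tool_rot: [-0.263, 3.13, 0.001]
contact_force: [0.1, 1.3, 1.2]
opening: 0.0212
t 27.55 pos [ 514.5 -282.8  245.6] yawx -170.4 zaxis [ 7.e-04  1.e-03 -1.e+00] F [0.1 1.3 1.2] open 21.2
turn [0.0009 0.0009 0.0003] shift now-axes [ 0.8 -9.5 -0.1] final-axes [ 0.8 -9.5 -0.1] q [-0.63  0.11  1.83  0.    1.2  -2.37]
```

View pics/a17.png

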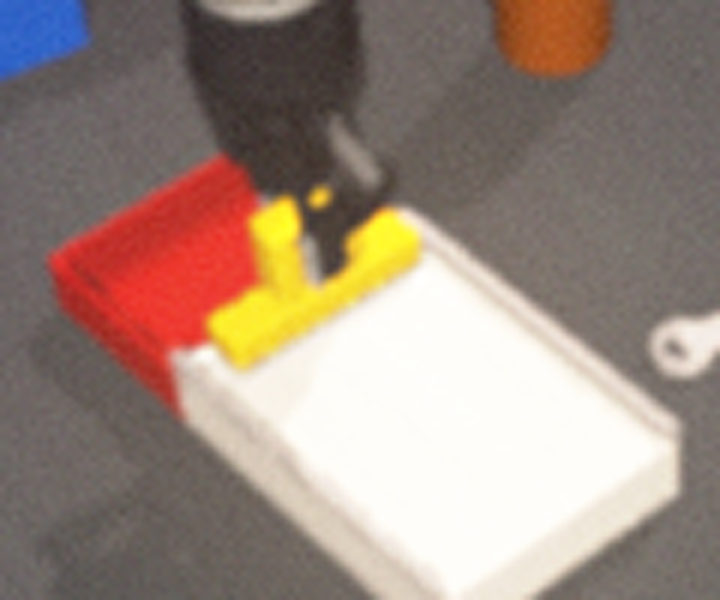

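View pics/w17.png

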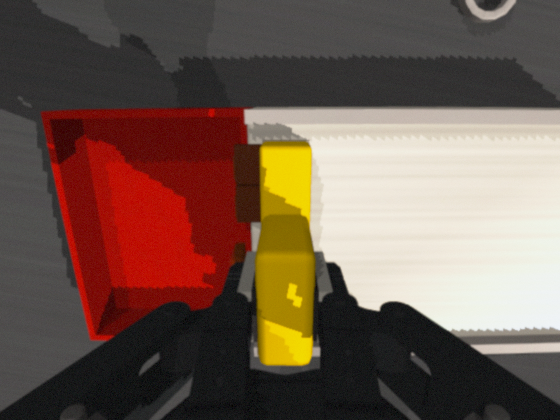

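```bash
python3 -m crank '[[0.001,0.001,0,0.3,-3,0,1],[0,0,0,0.2,-4,0,1],[0,0,0,0,-4,0,1],[0,0,0,0,-3,0,1],[0,0,0,0,-1,0,1],[0,0,0,0,0,0,1]]'; python3 - <<'E'
from h import *
go(515.3,-292.3,245.7,189.6)
a=shot("side");w=shot("wrist")
draw(a,[],"pics/a18.png",(250,130,350,220),7)
draw(w,[],"pics/w18.png",None,1)
E
```

```text
t: 28.15
tool_pos: [0.5167, -0.2977, 0.2457]
tool_rot: [0.266, -3.13, 0.0]
contact_force: [0.1, 1.9, 1.1]
opening: 0.0213
t 28.15 pos [ 516.7 -297.7  245.7] yawx -170.3 zaxis [-1.e-04 -2.e-04 -1.e+00] F [0.1 1.9 1.1] open 21.3
turn [-0.0002 -0.0002  0.0022] shift now-axes [ 0.4  5.5 -0. ] final-axes [ 0.5  5.5 -0. ] q [-0.65  0.13  1.8  -0.    1.2  -2.39]
```

View pics/w18.png

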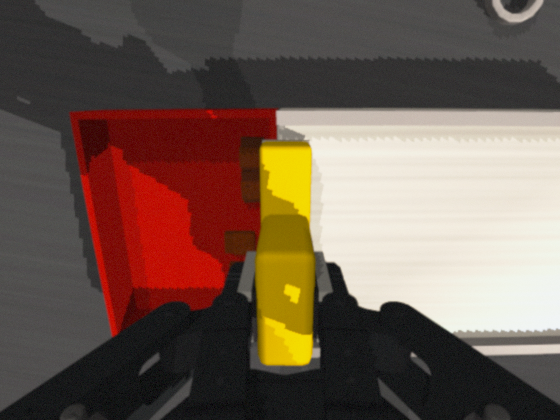

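```bash
python3 -m crank '[[0,0,0,0,3,-1,1],[0,0,0,0,8,-0.5,1],[0,0,0,0,14,0,1],[0,0,0,0,15,0,1],[0,0,0,0,12,0,1],[0,0,0,0,7,0,1],[0,0,0,0,3,0,1],[0,0,0,0,0,0,1]]'; python3 - <<'E'
from h import *
go(505,-236,245.7,189.6)
a=shot("scene");w=shot("wrist")
draw(a,[],"pics/a19.png",(160,100,280,200),6)
draw(w,[],"pics/w19.png",None,1)
E
```

```text
t: 28.92
tool_pos: [0.5039, -0.2281, 0.2459]
tool_rot: [0.269, -3.128, 0.0]
contact_force: [-0.6, 0.4, -1.7]
opening: 0.0209
t 28.92 pos [ 503.9 -228.1  245.9] yawx -170.2 zaxis [-2.e-03 -4.e-04 -1.e+00] F [-0.6  0.4 -1.7] open 20.9
turn [-0.     -0.002   0.0042] shift now-axes [ 0.3 -8.   0.2] final-axes [ 0.3 -8.   0.2] q [-0.56  0.04  1.91 -0.    1.2  -2.3 ]
```

View pics/w19.png

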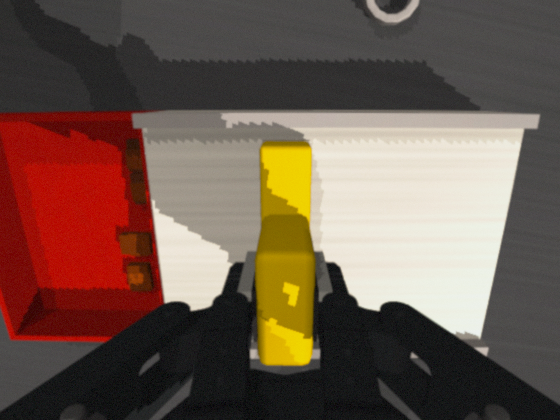

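View pics/a19.png

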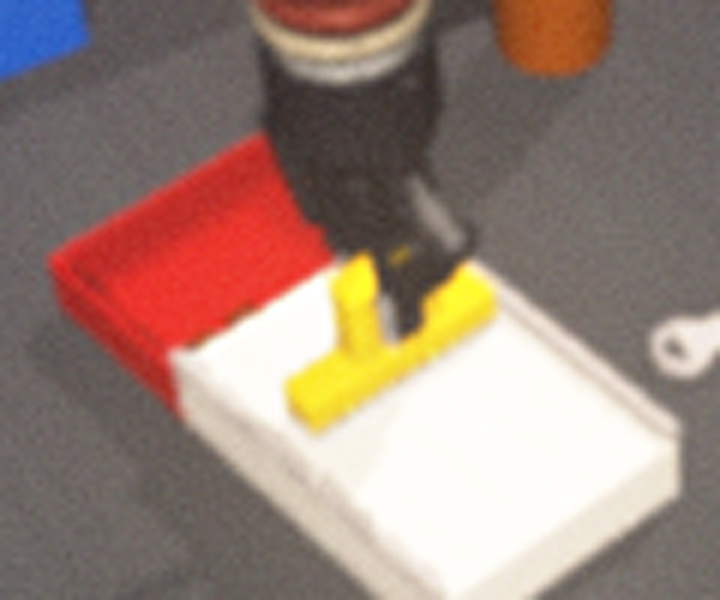

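```bash
python3 -m crank '[[0,-0.002,0,0,0,0.5,1],[0,0,0,0,0,0.5,1],[0,0,0,0,0,0.5,1],[0,0,0,0,0,0,1]]'; python3 -c "
from h import *
go(505,-236,245.7)"
```

```text
t: 29.35
tool_pos: [0.5046, -0.2302, 0.2457]
tool_rot: [-0.266, 3.13, -0.0]
contact_force: [0.5, -0.4, -0.4]
opening: 0.0213
t 29.35 pos [ 504.6 -230.2  245.7] yawx -170.3 zaxis [ 6.e-04 -1.e-04 -1.e+00] F [ 0.5 -0.4 -0.4] open 21.3
turn [-0.0002  0.0005 -0.    ] shift now-axes [ 0.6 -5.8  0. ] final-axes [ 0.6 -5.8  0. ] q [-0.56  0.04  1.91  0.    1.2  -2.3 ]
```

```bash
python3 -m crank '[[0,0,0,0,0,0.6,1],[0,0,0,0,0,0.3,1],[0,0,0,0,0,0,1]]'; python3 -c "
from h import *
go(505,-236,245.7)"
```

```text
t: 29.6
tool_pos: [0.5049, -0.2309, 0.2456]
tool_rot: [-0.265, 3.129, 0.0]
contact_force: [0.0, 0.4, -0.3]
opening: 0.021
t 29.60 pos [ 504.9 -230.9  245.6] yawx -170.3 zaxis [ 1.e-03  3.e-04 -1.e+00] F [ 0.   0.4 -0.3] open 21.0
turn [0.0001 0.001  0.    ] shift now-axes [ 0.7 -5.1 -0.1] final-axes [ 0.7 -5.1 -0.1] q [-0.56  0.04  1.9   0.    1.2  -2.3 ]
```

```bash
python3 -m crank '[[0,0,0,0,0,0,-1],[0,0,0,0,0,0,-1],[0,0,0,0,0,0,-1],[0,0,0,0,0,0,-1],[0,0,0,0,0,0,-1],[0,0,0,0,0,0,-1],[0,0,0,0,0,-8,-1],[0,0,0,0,0,-16,-1]]'; python3 -m crank '[[0,0,0,0,0,-25,-1],[0,0,0,0,0,-35,-1],[0,0,0,0,0,-35,-1],[0,0,0,0,0,-30,-1],[0,0,0,20,15,-20,-1],[0,0,0,25,30,-10,-1],[0,0,0,15,30,-3,-1],[0,0,0,0,10,0,-1]]'; python3 -m crank '[[0,0,0,0,0,0,-1],[0,0,0,0,0,0,-1]]'; python3 - <<'E'
from h import *
st()
for n in ("scene","side","wrist"):
    p=shot(n); draw(p,[],f"pics/{n}20.png",None,1)
    if n=="scene": draw(p,[],"pics/scz20.png",(160,90,300,210),5)
    for q in ("cylinder","nut_c","piston_c","reservoir_c","brush_grip","scraper"):
        print(q,[(np.round(d["centre"],4).tolist(),round(d["confidence"],2)) for d in spotter.mark_of(q,p)[:1]])
E
```

```text
t: 30.27
tool_pos: [0.5037, -0.2308, 0.266]
tool_rot: [0.264, -3.126, -0.004]
contact_force: [1.3, -0.6, -1.0]
opening: 0.085
t: 30.93
tool_pos: [0.4284, -0.1566, 0.4405]
tool_rot: [-0.259, 3.129, -0.004]
contact_force: [0.2, -0.9, 0.0]
opening: 0.0854
t: 31.1
tool_pos: [0.4276, -0.155, 0.443]
tool_rot: [-0.262, 3.124, -0.009]
contact_force: [0.5, -0.2, 0.0]
opening: 0.0855
t 31.10 pos [ 427.6 -155.   443. ] yawx -170.4 zaxis [ 0.0074 -0.0049 -1.    ] F [ 0.5 -0.2  0. ] open 85.5
cylinder [([0.4565, 0.2769, 0.0012], 0.6)]
nut_c [([0.6759, 0.0395, 0.0038], 0.59)]
piston_c [([0.3411, 0.3195, 0.0294], 0.69)]
reservoir_c [([0.6751, 0.4117, 0.0318], 0.88)]
brush_grip [([0.6289, 0.2201, 0.167], 0.69)]
scraper [([0.5021, -0.2334, 0.0385], 0.78)]
cylinder [([0.4561, 0.2792, -0.0016], 0.66)]
nut_c [([0.6792, 0.0327, 0.0055], 0.46)]
piston_c [([0.3421, 0.3211, 0.0255], 0.62)]
reservoir_c [([0.6733, 0.4138, 0.0269], 0.55)]
brush_grip [([0.6305, 0.2195, 0.1701], 0.9)]
scraper [([0.5088, -0.2309, 0.0421], 0.65)]
cylinder []
nut_c [([0.6759, 0.0372, 0.008], 0.96)]
piston_c [([0.4934, -0.3229, 0.0098], 0.47)]
reservoir_c []
brush_grip []
scraper [([0.504, -0.2314, 0.0414], 0.59)]
```

View pics/scene20.png

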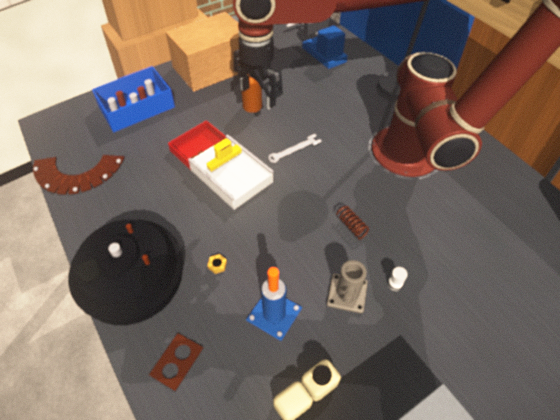

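View pics/side20.png

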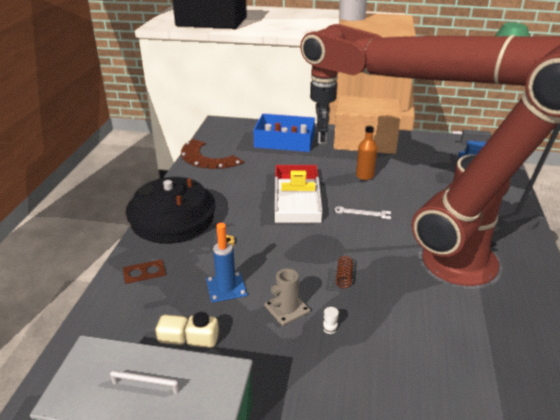

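View pics/wrist20.png

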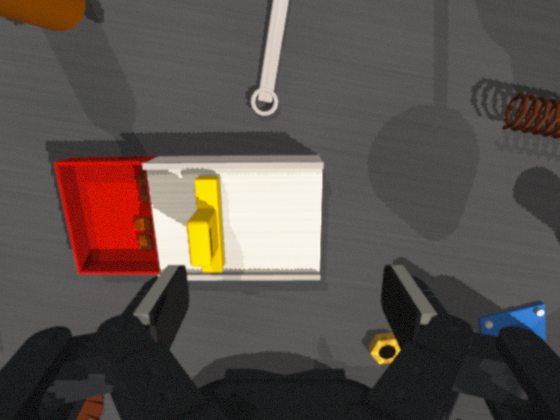

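```bash
python3 -c "
from h import *
print(ctrl.finish_job()); st()"
```

```text
the job is handed in; nothing more can be done
None
the job is handed in; nothing more can be done
```

The whole job was done in the order you asked and handed in at about 32 s of the 69 s allowed. No verdict came back.

- **Brush:** I took it from the rack and made three strokes in the brake cylinder. Each touched the bore floor at the same tool height, with 4, 19 and 9 N of press. Twice I came back up to about 14 mm tip depth, so the upper 31 mm of the bristles were clear of the mouth. After the third stroke I withdrew fully. The brush hangs in the rack again with its collar on the rim.
- **Scraper:** I pushed the four chips over the plate's end with the scraper foot about 0–1 mm above the plate, then set it back and released it upright on the plate at about (0.505, −0.231).
- **Last checks:** The wrist picture after pushing showed all four chips in the red tray; the plate was clear and the scraper upright in the final pictures. The cylinder, nut, piston and reservoir were found within about 4 mm of where they started, which is the networks' accuracy. The gripper was open and clear of everything.
- **Disagreements:** The three cameras differed by 2–3 mm on the plate, the cylinder and the brush, within the clearances. The network also reported a "piston" by the tray in the last wrist picture, at confidence 0.47. I took it as false, since both fixed cameras still showed the piston in its place.

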